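# Sort the loaded sleeves from the empty ones by weight

## Robot

A 6-joint arm with a two-finger parallel gripper is mounted at the origin on a cart in front of the work surface, level with it; the furniture and walls round the work are solid. World frame = base frame: x ahead of the robot, y to its left, z up, the work surface at z = 0. Lengths are in m, angles in rad, forces in N, time in s.
With the tool pointing down it reaches from about 0.35 to 0.775 m from the base axis. Payload 5.5 kg.
Tool frame: the origin (TCP) lies at the very end of the fingers, on their centre line; the grasp point (between the pads) lies grasp_offset behind it (grasp_offset is the distance from the TCP to the grasp point, in m); z points along the fingers, y is the line along which they close (so a half turn about z gives the same grasp; the last joint's range is limited). The gripper opens to 85 mm and grips with 20 to 120 N. Pads are 22 mm wide; open, the fingers measure 114 mm over their backs; the gripper's body (76 mm by 85 mm) begins 54 mm behind the grasp point. The pads swing forward as they close: fully open they stand 13 mm farther back than shut.
Start: joints at [1, 0.313, 0.046, 1.304, 0, 1.431], TCP at [0.24, 0.522, 0.231] pointing down, gripper open.
Joint ranges: [-2.76, 2.76], [-0.86, 1.69], [-1.03, 1.26], [-2.2, 2.34], [-1.47, 1.5], [-3.14, 3.14]. Speed limits (rad/s): [2.57, 2.57, 3.14, 3.14, 3.14, 3.14].

## Interface

Orientations are given as a rotation vector (axis times angle).
In Python, from workcell import sense, read_camera, job_done, grasp_offset gives the robot as it stands.
- The arm moves only by the tool arm_command, never from a script. Its argument "series" is a list that holds one entry, the list of rows, each a list of 7 numbers: the shift along the tool's x, y, z in units of 500 mm (1.0 is 500 mm), then the turn, a rotation vector about the tool's x, y, z in units of 180 degrees (1.0 is 180 degrees), then the opening, from 0 (shut) to 1 (fully open). A call has 1 to 8 rows; each row is the pose to reach, as a shift and turn from the pose commanded when the call began, along the tool's axes at that moment, turning the shorter way round; what a row does not reach only later rows make up. A row lasts 1/10 s, in which the tool goes at most 50 mm and 8.59 degrees, less where a joint would pass 70% of its speed; a pose out of reach is approached as far as the arm can. A call with a number of a shift or a turn outside -1 to 1 is refused whole. A call with a gripper value outside its range is refused whole. The fingers move at their own pace and stop on an object; "force" is the grip in N (left out, the last holds). Time passes only in rows, so rows that repeat a pose let the fingers close. It gives the time, the measured TCP pose, the force, the opening and the grip force at its end, in the units of the state.
- sense(): the state, without advancing time (a new reading comes with each control period).
- read_camera(name): name is "scene" or "side" or "wrist"; returns a dict with "image" (400x640x3 uint8, blue, green, red), "depth" (400x640 float32, m along the optical axis (not along the pixel's ray), 0 where there is no reading), "vertical_fov" (degrees; the focal length in pixels is half the picture's height over the tangent of half this angle, whatever the lens; pixels are square), "cx", "cy" (the principal point, pixels), "origin" and "orientation" of the camera in the world; the wrist camera has in their place "tool_from_camera" (4x4, takes a point from camera to tool coordinates, whose origin is the TCP and whose axes are the flange's). Camera axes: x right, y down, z forward; pixel columns grow to the right and rows downward; lengths in m; the calibration is good to about 2 mm. A picture is of the moment at which its call begins: read the wrist's pose just before it.
- job_done(): hands the job in; it is judged then, once.
The state is a dict: "time": time; "q": joint angles; "qvel": joint speeds; "tau": joint torques, N m; "eef_pos": TCP position; "ee_rot": TCP orientation; "force": force on the tool from outside, world axes, zero at the start; "torque": the same for the moment, N m; "width": finger opening in m; "grip_force": force on a finger pad.
Only numpy, scipy, OpenCV 4.12 (cv2) and the standard library are available. Lean on these libraries where they do the work, as an engineer would, in place of code of your own. Each camera call takes 0.05 s, during which the arm holds its last target. There are 200 camera calls.

## Task

The closed instrument sleeves on the worktop look alike, but some still have a steel tool inside and the others are empty: lift each one and feel its weight. Put every loaded (heavy) sleeve end-down into a pocket of the slanted holder, one to a pocket, pushed fully home until it stops, and lay every empty (light) one flat on the floor of the shallow steel tray. Leave the tape dispenser, the small carton and the tape roll behind them where they are.

Things in the scene. Friction and masses are not known exactly. Their poses are not given: they have to be found in the camera images.
- sleeve_a_mid (a point): centre of a closed square sleeve, 130 mm long and 24 x 24 mm, bare aluminium with a black cap at each end; x runs along its length; it starts lying flat on the worktop. All sleeves look alike; an empty one weighs 50 to 100 g, a loaded one 330 to 510 g, and nothing but the weight tells which. 5 or 6 of the six named are there; 2 or 3 of these are loaded
- sleeve_b_mid (a point): centre of a closed square sleeve, 130 mm long and 24 x 24 mm, bare aluminium with a black cap at each end; x runs along its length; it starts lying flat on the worktop. All sleeves look alike; an empty one weighs 50 to 100 g, a loaded one 330 to 510 g, and nothing but the weight tells which. 5 or 6 of the six named are there; 2 or 3 of these are loaded
- sleeve_c_mid (a point): centre of a closed square sleeve, 130 mm long and 24 x 24 mm, bare aluminium with a black cap at each end; x runs along its length; it starts lying flat on the worktop. All sleeves look alike; an empty one weighs 50 to 100 g, a loaded one 330 to 510 g, and nothing but the weight tells which. 5 or 6 of the six named are there; 2 or 3 of these are loaded
- sleeve_d_mid (a point): centre of a closed square sleeve, 130 mm long and 24 x 24 mm, bare aluminium with a black cap at each end; x runs along its length; it starts lying flat on the worktop. All sleeves look alike; an empty one weighs 50 to 100 g, a loaded one 330 to 510 g, and nothing but the weight tells which. 5 or 6 of the six named are there; 2 or 3 of these are loaded
- sleeve_e_mid (a point): centre of a closed square sleeve, 130 mm long and 24 x 24 mm, bare aluminium with a black cap at each end; x runs along its length; it starts lying flat on the worktop. All sleeves look alike; an empty one weighs 50 to 100 g, a loaded one 330 to 510 g, and nothing but the weight tells which. 5 or 6 of the six named are there; 2 or 3 of these are loaded
- sleeve_f_mid (a point): centre of a closed square sleeve, 130 mm long and 24 x 24 mm, bare aluminium with a black cap at each end; x runs along its length; it starts lying flat on the worktop. All sleeves look alike; an empty one weighs 50 to 100 g, a loaded one 330 to 510 g, and nothing but the weight tells which. 5 or 6 of the six named are there; 2 or 3 of these are loaded
- holder: steel holder fixed to the worktop, left or right of the sleeves: three like square pockets side by side, 80 mm apart along y, rising at 40 degrees above level, the mouth up and away from the robot; each 36 x 36 mm inside, 65 mm deep, walls 3 mm, a 38 mm gap between neighbours. One sleeve fits in each. Origin at the centre of its underside, x away from the robot
- pocket1_floor (a point): centre of the floor of the leftmost pocket (seen from the robot), 25 mm above the worktop. z points out along the pocket's axis, 40 degrees above level and away from the robot (mouth 65 mm along z); x points 50 degrees down and away, y across. A seated sleeve's centre is 65 mm along z; it stands 65 mm out of the mouth
- pocket2_floor (a point): centre of the floor of the middle pocket (seen from the robot), 25 mm above the worktop. z points out along the pocket's axis, 40 degrees above level and away from the robot (mouth 65 mm along z); x points 50 degrees down and away, y across. A seated sleeve's centre is 65 mm along z; it stands 65 mm out of the mouth
- pocket3_floor (a point): centre of the floor of the rightmost pocket (seen from the robot), 25 mm above the worktop. z points out along the pocket's axis, 40 degrees above level and away from the robot (mouth 65 mm along z); x points 50 degrees down and away, y across. A seated sleeve's centre is 65 mm along z; it stands 65 mm out of the mouth
- tray: origin at the centre of the underside of a shallow rectangular steel tray, 278 x 198 mm outside, rim 18 mm high, fixed to the worktop on the other side of the sleeves from the holder; x is along its short side, y along its long side, z up; its origin is at the height of the worktop; the flat floor, 2 to 5 mm above the worktop, reaches 77 mm either way along x and 115 mm along y
- dispenser: black tape dispenser with a yellow reel, 52 x 122 x 99 mm, standing loose behind the sleeves; origin at the centre of its underside; a bystander to be left alone
- carton: small torn-open card carton, 103 x 63 x 53 mm, standing loose behind the sleeves; origin at the centre of its underside; a bystander to be left alone
- tape: roll of pale tape lying flat, 68 mm across, 19 mm high, standing loose behind the sleeves; origin at the centre of its underside; a bystander to be left alone
- sleeve_a: the same sleeve as sleeve_a_mid, origin at the centre of its underside as it first lies (12 mm from its centre)
- sleeve_b: the same sleeve as sleeve_b_mid, origin at the centre of its underside as it first lies (12 mm from its centre)
- sleeve_c: the same sleeve as sleeve_c_mid, origin at the centre of its underside as it first lies (12 mm from its centre)
- sleeve_d: the same sleeve as sleeve_d_mid, origin at the centre of its underside as it first lies (12 mm from its centre)
- sleeve_e: the same sleeve as sleeve_e_mid, origin at the centre of its underside as it first lies (12 mm from its centre)
- sleeve_f: the same sleeve as sleeve_f_mid, origin at the centre of its underside as it first lies (12 mm from its centre)
There are look-alikes about, which are no part of the job. What is shaped like the sleeve_f but red is not meant. Leave any yellow look-alike of the sleeve_b alone.

How it is judged:
By the outcome, as a careful person would: the job done as asked, in the order asked, and still so for the second after the job is handed in, with the robot touching nothing.
Of sleeve_a, sleeve_b, sleeve_c, sleeve_d, sleeve_e, sleeve_f only 5 to 6 are there at a start; the rules pass over those that are not, and their reading is None.
At some moment in a run one of sleeve_a, sleeve_b, sleeve_c, sleeve_d, sleeve_e, sleeve_f may be knocked a few centimetres aside while the robot is not near it.
Once in a run the grip may slacken for a moment while it holds something.
It also fails if it takes over 210 s, if anything falls off the work surface, if the arm or the gripper's body presses on something with over 40 N, if the wrist force passes 120 N, or if a joint passes its speed limit or range.

## Working session

There is one attempt and no reset: what is moved stays moved. The work goes in short steps, Python scripts to look and compute and a tool call to move; the robot and the scene stay as the last step left them, time stands still between calls to the robot, and variables do not carry over. Pictures are saved under pics/ and viewed, at most 14 in all, crops included, and the job is handed in when it is done.

Besides the shell and the picture viewer there is one more tool, called as a command line: name --argument value ..., lists and objects as JSON in quotes. arm_command: Moves the arm, as the interface text tells. Shifts and turns lie within -1 to 1; 1 stands for 500 mm of shift or 180 degrees of turn. Its arguments: {"type":"object","properties":{"series":{"type":"array","items":{"type":"array","items":{"type":"array","items":{"type":"number","minimum":-1,"maximum":1}}}},"force":{"type":"number"}},"required":["series"]}

```bash
ls; mkdir -p pics; cat > h.py <<'E'
import numpy as np, cv2
from scipy.spatial.transform import Rotation as R
from workcell import sense, read_camera, job_done, grasp_offset
def cam(name):
    s=sense(); c=read_camera(name)
    h,w=c["depth"].shape
    c["f"]=h/2/np.tan(np.radians(c["vertical_fov"])/2)
    if name=="wrist":
        T=np.eye(4);T[:3,:3]=R.from_rotvec(s["ee_rot"]).as_matrix();T[:3,3]=s["eef_pos"]
        c["T"]=T@np.array(c["tool_from_camera"])
    else:
        T=np.eye(4);o=np.array(c["orientation"])
        T[:3,:3]=o if o.shape==(3,3) else R.from_rotvec(o).as_matrix()
        T[:3,3]=c["origin"];c["T"]=T
    v,u=np.mgrid[:h,:w]; d=c["depth"]
    P=np.stack([(u-c["cx"])/c["f"]*d,(v-c["cy"])/c["f"]*d,d],-1)
    c["W"]=P@c["T"][:3,:3].T+c["T"][:3,3]
    return c
E
python3 - <<'E'
from h import *
for n in ("scene","side","wrist"):
    c=cam(n); cv2.imwrite(f"pics/{n}0.png",c["image"]); print(n,{k:c[k] for k in c if k not in("image","depth","W")})
    np.savez(f"{n}0.npz",W=c["W"],im=c["image"])
print(sense(),grasp_offset)
E
```

```text
pics
scene {'vertical_fov': 45.11368520239316, 'cx': 318.0945634646619, 'cy': 195.3726996081852, 'origin': array([-0.74953235, -0.55942025,  1.09789027]), 'orientation': array([-1.91339172,  1.20706528, -0.59890432]), 'f': np.float64(481.4910657858117), 'T': array([[ 0.43781625, -0.53128448,  0.72529562, -0.74953235],
       [-0.89892785, -0.24461599,  0.36344427, -0.55942025],
       [-0.01567339, -0.81111024, -0.58468327,  1.09789027],
       [ 0.        ,  0.        ,  0.        ,  1.        ]])}
side {'vertical_fov': 53.58632322570582, 'cx': 319.174636685384, 'cy': 203.15701531166792, 'origin': array([0.21658184, 0.95391322, 0.90157586]), 'orientation': array([-0.48596693,  2.71201525, -1.18079428]), 'f': np.float64(396.0501518567394), 'T': array([[-0.93735395, -0.23529865,  0.25690877,  0.21658184],
       [-0.34836737,  0.63897263, -0.6858237 ,  0.95391322],
       [-0.00278428, -0.73235819, -0.68091389,  0.90157586],
       [ 0.        ,  0.        ,  0.        ,  1.        ]])}
wrist {'vertical_fov': 61.04051821449613, 'cx': 318.81348921199884, 'cy': 198.79139486979295, 'tool
[... 695 characters left out ...]
 0.00000000e+00,
         1.00000000e+00]])}
{'time': 0.15, 'q': array([1.00038318e+00, 3.13847736e-01, 4.52326611e-02, 1.30360424e+00,
       1.14143228e-05, 1.43120802e+00]), 'qvel': array([-0.00013066, -0.00051516,  0.00282683, -0.00014199,  0.00167904,
        0.00133074]), 'tau': array([ 1.24347640e-03, -4.81066132e+01,  2.98815340e+01,  1.39768410e-02,
       -1.51443910e-04,  2.99009594e-05]), 'eef_pos': array([0.23991995, 0.52212832, 0.23059945]), 'ee_rot': array([-6.71408345e-01, -3.06849085e+00,  2.08927810e-03]), 'force': array([-0.56440541,  0.15637418,  0.14446187]), 'torque': array([-0.01582444,  0.03301962, -0.00658726]), 'grip_force': 0.0, 'width': 0.08522735730406789} 0.0187
```

View pics/scene0.png

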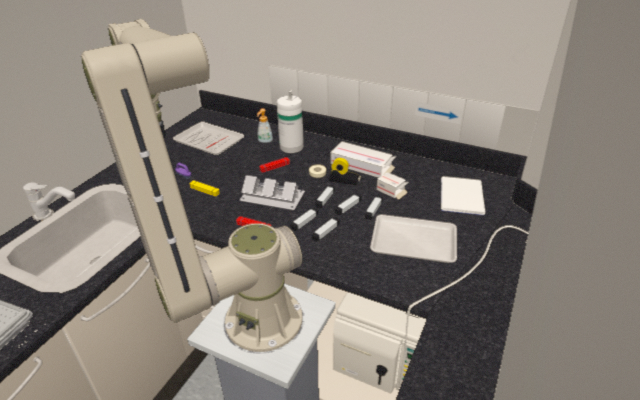

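View pics/side0.png

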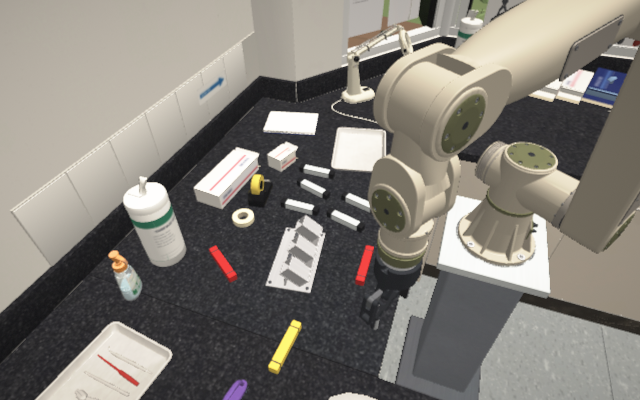

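Scene: five aluminium/black-cap sleeves at (325,197), (347,204), (374,207), (304,219), (325,229). Look-alikes to avoid: red (275,165) and (250,224), and yellow (204,188). The holder is at (272,192) and the tray at (414,239). In the side view the same five sleeves sit at (300,207), (313,188), (317,171), (346,219) and (355,203). Next I'll build a metric top view.

```bash
cat >> h.py <<'E'
def ortho(views,x0,x1,y0,y1,mm=1.0,zmax=0.3):
    # top view: rows = x decreasing downward (far on top), cols = y decreasing to right
    H=int((x1-x0)*1000/mm);Wd=int((y1-y0)*1000/mm); im=np.zeros((H,Wd,3),np.uint8); Z=np.full((H,Wd),-1.)
    for W,c in views:
        W=np.asarray(W).reshape(-1,3);c=c.reshape(-1,3)
        r=((x1-W[:,0])*1000/mm).astype(int);k=((y1-W[:,1])*1000/mm).astype(int)
        m=(r>=0)&(r<H)&(k>=0)&(k<Wd)&(W[:,2]<zmax)
        o=np.argsort(W[m,2]); im[r[m][o],k[m][o]]=c[m][o]; Z[r[m][o],k[m][o]]=W[m][o][:,2]
    return im,Z
def up(c,s=3):
    W=cv2.resize(c["W"].astype(np.float32),None,fx=s,fy=s,interpolation=cv2.INTER_NEAREST)
    return W
def sleeves(c,lo=0.017,hi=0.032,box=(0.3,0.75,-0.25,0.2)):
    W=c["W"];im=c["image"].astype(int)
    m=(W[...,2]>lo)&(W[...,2]<hi)&(W[...,0]>box[0])&(W[...,0]<box[1])&(W[...,1]>box[2])&(W[...,1]<box[3])&(im.max(-1)-im.min(-1)<60)&(c["depth"]>0)
    n,l,st,_=cv2.connectedComponentsWithStats(m.astype(np.uint8),connectivity=8)
    out=[]
    for i in range(1,n):
        if st[i,4]<40: continue
        P=W[l==i]; (cx,cy),wh,a=cv2.minAreaRect((P[:,:2]*1000).astype(np.float32))
        b=cv2.boxPoints(((cx,cy),wh,a)); e0=b[1]-b[0];e1=b[2]-b[1]; e=e0 if np.hypot(*e0)>np.hypot(*e1) else e1
        ang=np.degrees(np.arctan2(e[1],e[0]))%180
        out.append((np.round([cx,cy],1),np.round(sorted(wh),1),round(ang,1),round(float(np.median(P[:,2]))*1000,1),st[i,4],st[i,:2]))
    return out
E
python3 - <<'E'
from h import *
for n in ("scene","side"):
    d=np.load(n+"0.npz"); c=dict(W=d["W"],image=d["im"],depth=np.ones(d["im"].shape[:2]))
    print(n)
    for o in sleeves(c,box=(0.2,0.9,-0.5,0.5)): print(*o)
    W=d["W"]
    pts={"scene":[(414,239),(272,206),(340,170),(392,186)],"side":[(360,150),(300,280),(243,217)]}[n]
    for u,v in pts: print((u,v),W[v,u].round(3))
a=np.load("scene0.npz");c=np.vstack([cv2.resize(a["im"][150:260,220:480],None,fx=3,fy=3,interpolation=cv2.INTER_CUBIC)])
cv2.imwrite("pics/crop1.png",c)
E
```

```text
scene
[865.  384.5] [ 44.  101.1] 107.7 25.2 62 [280 143]
[837.7  22. ] [ 15.4 151.8] 85.9 25.6 85 [348 161]
[753.  69.] [ 58.1 117.8] 101.7 23.8 158 [330 172]
[ 737.3 -113. ] [16.6 83.4] 72.4 24.0 51 [378 183]
[605.9  88. ] [ 27.7 139. ] 0.7 22.3 130 [316 185]
[499.7 242.3] [ 54.7 161. ] 117.5 25.1 58 [256 192]
[596.3 -12.6] [ 29.3 132. ] 163.6 21.9 152 [336 193]
[ 617.7 -105.3] [ 26.2 133.7] 180.0 22.2 145 [366 195]
[447.1  95.6] [ 31.5 132.4] 168.3 22.2 172 [291 207]
[429.4   2.8] [ 29.1 132.2] 165.4 22.2 182 [312 217]
(414, 239) [ 0.521 -0.29  -0.001]
(272, 206) [ 0.478  0.252 -0.001]
(340, 170) [0.735 0.085 0.056]
(392, 186) [ 0.729 -0.135  0.046]
side
[751.1 -94.8] [ 55.2 104.9] 36.5 25.2 89 [268 154]
[842.   72.2] [ 48.3 238.7] 74.5 25.7 152 [208 163]
[619.1 -98.8] [ 31.2 128.3] 0.6 22.3 181 [300 164]
[598.   -4.4] [ 29.2 131.6] 162.0 21.8 199 [297 178]
[746.4  79. ] [ 50.  128.3] 90.8 24.0 143 [248 180]
[439.2   8.2] [ 27.  109.2] 165.9 21.9 175 [342 192]
[607.4  96.2] [ 28.5 130.8] 1.0 22.0 229 [281 198]
[766.1 213.7] [35.5 63.3] 138.7 18.8 77 [232 209]
[740.7 189.8] [22.8 60.6] 136.4 18.4 48 [244 209]
[448.3 103.7] [ 27.1 129.9] 165.1 22.1 257 [327 208]
[511.4 228.4] [23.1 45.4] 158.1 26.9 46 [304 237]
[863.9 417.9] [35.8 96. ] 66.7 25.2 122 [154 242]
[501.8 307.9] [20.7 49.5] 159.0 26.1 62 [296 257]
[492.6 384.9] [ 5. 47.] 7.2 25.1 41 [289 280]
(360, 150) [ 0.514 -0.297 -0.001]
(300, 280) [0.485 0.384 0.041]
(243, 217) [ 0.765  0.192 -0.   ]
```

View pics/crop1.png

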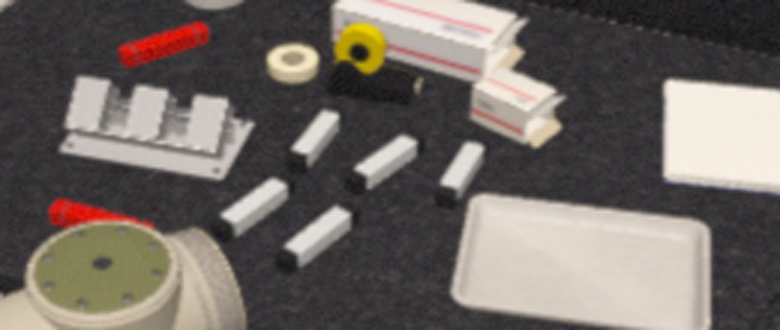

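The crop confirms five aluminium sleeves, and I've told the red and yellow look-alikes apart. Next I'll take a wrist view from above to refine the poses.

```bash
cat >> h.py <<'E'
def rot(yaw,tilt=0):
    # tool x -> robot-ward (-X) turned by yaw deg about world z; tilt deg: fingers lean outward
    return R.from_euler('z',yaw,degrees=True)*R.from_euler('y',-tilt,degrees=True)*R.from_matrix([[-1,0,0],[0,1,0],[0,0,-1]])
def go(tcp,yaw,tilt=0,grasp=False,ref=None):
    """shift/turn units; grasp=True: tcp is grasp-point target"""
    s=sense(); p0=np.array(s["eef_pos"]) if ref is None else ref[0]; R0=R.from_rotvec(s["ee_rot"]) if ref is None else ref[1]
    Rt=rot(yaw,tilt); t=np.array(tcp,float)
    if grasp: t=t+Rt.apply([0,0,grasp_offset])
    sh=R0.inv().apply(t-p0)/0.5; tr=(R0.inv()*Rt).as_rotvec()/np.pi
    n=max(np.linalg.norm(t-p0)/.05,np.degrees(np.linalg.norm(tr)*np.pi)/8.59)
    print("go",np.round(np.r_[sh,tr],4).tolist(),"rows",round(n,1)); return (t,Rt)
E
python3 - <<'E'
from h import *
go([0.38,0.08,0.33],0)
E
```

```text
go [-0.6238, -0.6867, -0.198, -0.0004, -0.0002, -0.1371] rows 9.5
```

arm_command --series '[[[-0.624,-0.687,-0.198,0,0,-0.137,1],[-0.624,-0.687,-0.198,0,0,-0.137,1],[-0.624,-0.687,-0.198,0,0,-0.137,1],[-0.624,-0.687,-0.198,0,0,-0.137,1],[-0.624,-0.687,-0.198,0,0,-0.137,1],[-0.624,-0.687,-0.198,0,0,-0.137,1],[-0.624,-0.687,-0.198,0,0,-0.137,1],[-0.624,-0.687,-0.198,0,0,-0.137,1]]]'

```text
time: 0.95
eef_pos: [0.3573, 0.1505, 0.3146]
ee_rot: [-0.0, 3.141, 0.0]
force: [1.4, 0.3, 0.3]
width: 0.085
grip_force: 0.0
```

```bash
python3 - <<'E'
from h import *
go([0.38,0.08,0.33],0); print(sense()["qvel"].round(2))
E
```

```text
go [-0.0454, -0.141, -0.0308, 0.0001, 0.0002, 0.0] rows 1.5
[-1.28 -0.14  0.12  0.25 -0.   -1.26]
```

arm_command --series '[[[-0.03,-0.08,0,0,0,0,1],[-0.03,-0.08,0,0,0,0,1],[-0.03,-0.08,0,0,0,0,1],[-0.03,-0.08,0,0,0,0,1]]]'

```text
time: 1.35
eef_pos: [0.3719, 0.1127, 0.3139]
ee_rot: [0.0, -3.141, -0.001]
force: [-0.3, 0.0, 0.3]
width: 0.0855
grip_force: 0.0
```

```bash
python3 - <<'E'
from h import *
s=sense();print(s["eef_pos"],s["ee_rot"],abs(s["qvel"]).max(),s["force"])
c=cam("wrist"); cv2.imwrite("pics/w1.png",c["image"]); np.savez("w1.npz",W=c["W"],im=c["image"])
for o in sleeves(c,box=(0.3,0.75,-0.25,0.25)): print(*o)
im,Z=ortho([(c["W"],c["image"])],0.35,0.65,-0.2,0.5)
E
```

```text
[0.3719367  0.11274466 0.31394523] [ 1.31550554e-04 -3.14091705e+00 -5.71351391e-04] 0.02512945190304241 [-0.32433168  0.01372835  0.27405838]
[429.2   6.4] [ 24.1 129.7] 165.7 23.5 1660 [223 149]
[447.5  99.8] [ 23.8 129.7] 165.6 23.5 1574 [290 162]
[ 495.  -212.3] [123.  198.4] 13.2 18.0 874 [ 46 167]
[501.5 237.4] [12.5 24.6] 99.4 24.9 53 [399 244]
[598.   -8.1] [ 24.1 131.6] 163.1 23.7 1212 [221 265]
[605.7  92.6] [ 23.5 129.5] 0.5 23.7 1191 [296 270]
[ 562.  -108.7] [14.  28.5] 145.3 23.4 111 [163 278]
[722.8 114. ] [ 3.8 32.8] 97.7 19.3 59 [309 368]
```

View pics/w1.png

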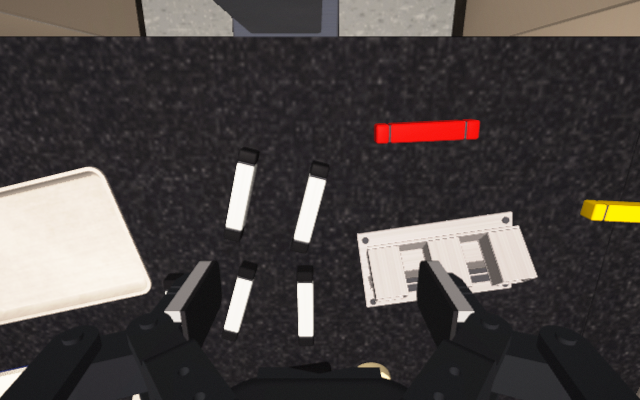

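The wrist view shows four sleeves clearly at (242,192), (311,205), (240,298) and (305,302). The holder is at (447,260), turned by about 8°, and the tray is on the left at about 13°. I'll look at the holder and tray more closely.

arm_command --series '[[[0,0.4,0,0,0,0,0.7],[0,0.4,0,0,0,0,0.7],[0,0.4,0,0,0,0,0.7],[0,0.4,0,0,0,0,0.7],[0,0.4,0,0,0,0,0.7],[0,0.4,0,0,0,0,0.7]]]'

```text
time: 2.0
eef_pos: [0.3707, 0.3144, 0.3134]
ee_rot: [0.009, -3.14, 0.002]
force: [-1.3, -0.6, 0.4]
width: 0.0599
grip_force: 0.0
```

```bash
python3 - <<'E'
from h import *
s=sense();print(s["eef_pos"],abs(s["qvel"]).max())
c=cam("wrist"); np.savez("w2.npz",W=c["W"],im=c["image"])
a=np.load("w1.npz")
im,Z=ortho([(a["W"],a["im"]),(c["W"],c["image"])],0.40,0.62,0.12,0.46,mm=1)
im=cv2.resize(im,None,fx=2,fy=2,interpolation=cv2.INTER_NEAREST)
cv2.imwrite("pics/hold.png",np.vstack([im[:440], ]))
cv2.imwrite("pics/w2.png",c["image"])
E
```

```text
[0.37072187 0.31437977 0.31344534] 0.054748978585286774
```

View pics/w2.png

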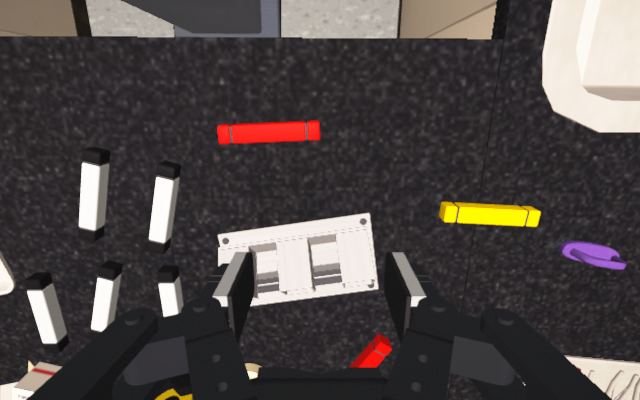

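View pics/hold.png

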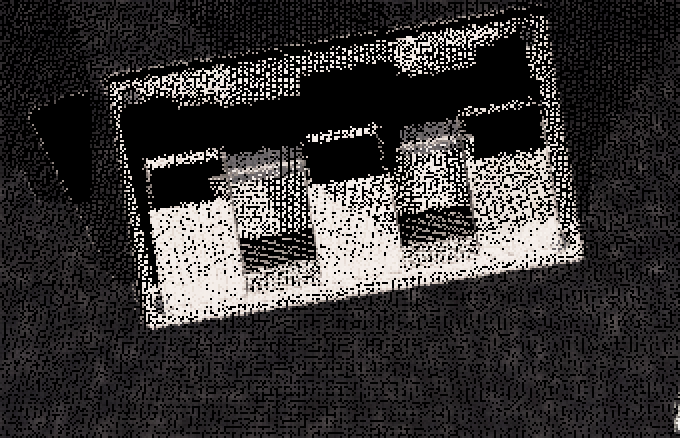

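The ortho crop gives holder plate corners at (148,328), (582,258), (543,8) and (105,78): centre about (0.536,0.288), yaw about 9.1°. The three pocket tops are clear. I'll fit the pocket tops numerically and check them against the given geometry.

```bash
python3 - <<'E'
from h import *
from scipy.optimize import minimize
a=np.load("w1.npz");b=np.load("w2.npz")
for nm,d in (("w1",a),("w2",b)):
    W=d["W"].reshape(-1,3); m=(W[:,0]>.4)&(W[:,0]<.64)&(W[:,1]>.14)&(W[:,1]<.44)&(W[:,2]>.03)&(W[:,2]<.1); P=W[m]*1000
    # top-plane of pockets: slope 40deg in holder x
    best=None
    for yaw in np.arange(5,14,.25):
        c,s=np.cos(np.radians(yaw)),np.sin(np.radians(yaw))
        hx=(P[:,0]-536)*c+(P[:,1]-287.7)*s; hy=-(P[:,0]-536)*s+(P[:,1]-287.7)*c
        q=-hx*np.sin(np.radians(40))+P[:,2]*np.cos(np.radians(40)) # const on tops
        h,e=np.histogram(q,bins=np.arange(0,120,1)); 
        if best is None or h.max()>best[0]: best=(h.max(),yaw,e[h.argmax()])
    print(nm,best)
    yaw=9.1;c,s=np.cos(np.radians(yaw)),np.sin(np.radians(yaw))
    hx=(P[:,0]-536)*c+(P[:,1]-287.7)*s; hy=-(P[:,0]-536)*s+(P[:,1]-287.7)*c
    q=-hx*np.sin(np.radians(40))+P[:,2]*np.cos(np.radians(40)); t=hx*np.cos(np.radians(40))+P[:,2]*np.sin(np.radians(40))
    h,e=np.histogram(q,bins=np.arange(0,120,1)); q0=e[h.argmax()]
    for yc in(80,0,-80):
        k=(abs(hy-yc)<28)&(abs(q-q0-.5)<3)
        if k.sum()<50: continue
        print(yc,k.sum(),"q",np.median(q[k]).round(1),"hy",np.percentile(hy[k],[1,50,99]).round(1),"t",np.percentile(t[k],[1,99]).round(1),"zmax",np.percentile(P[k,2],99).round(1))
c=b
W=b["W"].reshape(-1,3)
E
```

```text
w1 (np.int64(1865), np.float64(9.25), np.int64(67))
80 1855 q 68.0 hy [58.1 78.5 99.6] t [-19.4  48.3] zmax 83.3
0 1283 q 68.0 hy [-22.9   3.8  23.1] t [-19.6  46.1] zmax 81.6
-80 1737 q 68.0 hy [-101.4  -80.5  -59.4] t [-19.5  48.2] zmax 83.1
w2 (np.int64(1661), np.float64(9.25), np.int64(67))
80 1750 q 67.9 hy [58.3 79.1 99.8] t [-19.3  48.4] zmax 83.0
0 1723 q 67.9 hy [-21.6  -0.5  21.2] t [-19.4  48.3] zmax 83.1
-80 393 q 67.9 hy [-100.5  -85.4  -53.6] t [-20.1   2.9] zmax 54.5
```

arm_command --series '[[[-0.02,-0.8,0,0,0,0,0.7],[-0.02,-0.8,0,0,0,0,0.7],[-0.02,-0.8,0,0,0,0,0.7],[-0.02,-0.8,0,0,0,0,0.7],[-0.02,-0.8,0,0,0,0,0.7],[-0.02,-0.8,0,0,0,0,0.7],[-0.02,-0.8,0,0,0,0,0.7],[-0.02,-0.8,0,0,0,0,0.7]]]'

```text
time: 2.85
eef_pos: [0.3808, -0.09, 0.3147]
ee_rot: [0.004, 3.14, -0.001]
force: [0.1, 0.3, 0.3]
width: 0.0598
grip_force: 0.0
```

arm_command --series '[[[0,-0.25,0,0,0,0,0.7],[0,-0.25,0,0,0,0,0.7],[0,-0.25,0,0,0,0,0.7],[0,-0.25,0,0,0,0,0.7],[0,-0.25,0,0,0,0,0.7]]]'

```text
time: 3.35
eef_pos: [0.381, -0.2131, 0.3141]
ee_rot: [-0.006, -3.141, -0.001]
force: [-0.1, 0.2, -0.6]
width: 0.0597
grip_force: 0.0
```

```bash
python3 - <<'E'
from h import *
s=sense();print(s["eef_pos"],abs(s["qvel"]).max())
c=cam("wrist"); np.savez("w3.npz",W=c["W"],im=c["image"])
for o in sleeves(c,box=(0.3,0.75,-0.25,0.25)): print(*o)
im,Z=ortho([(c["W"],c["image"])],0.36,0.72,-0.46,-0.05,mm=1)
im=cv2.resize(im,None,fx=1.9,fy=1.6,interpolation=cv2.INTER_NEAREST); 
cv2.imwrite("pics/tray.png",im)
W=c["W"].reshape(-1,3);m=(W[:,0]>.36)&(W[:,0]<.66)&(W[:,1]>-.5)&(W[:,1]<-.13)&(W[:,2]>.0145)&(W[:,2]<.0205)
P=(W[m][:,:2]*1000).astype(np.float32)
print("rim",cv2.minAreaRect(P),m.sum(), "floor z",np.median(W[(abs(W[:,0]-.52)<.03)&(abs(W[:,1]+.29)<.04)][:,2]))
E
```

```text
[ 0.38100592 -0.2130574   0.31411928] 0.03785135514659612
[428.7   5.6] [ 24.8 129.1] 165.2 23.4 1816 [456 140]
[447.3  98.9] [ 25.5 129.6] 165.8 23.4 1849 [521 154]
[ 415.5 -191.2] [ 50.8 109. ] 54.1 17.9 384 [291 160]
[ 555.5 -172.5] [ 76.7 165.4] 145.7 18.1 495 [294 215]
[530.9 183.1] [13.  60.9] 18.6 25.6 255 [592 241]
[576.   -2.3] [24.5 84.5] 162.8 23.5 830 [447 258]
[589.3  91.7] [24.2 97.2] 0.1 23.4 971 [512 263]
[ 641.6 -102.6] [23.  87.1] 1.6 23.6 454 [383 298]
[734.6 217.1] [ 9.5 39.4] 48.1 19.2 97 [576 365]
[ 733.9 -107.7] [ 2.4 15.6] 71.3 26.7 42 [380 371]
rim ((512.70166015625, -289.1336669921875), (198.77207946777344, 278.65716552734375), 13.269991874694824) 2771 floor z 0.0011195231179723097
```

View pics/tray.png

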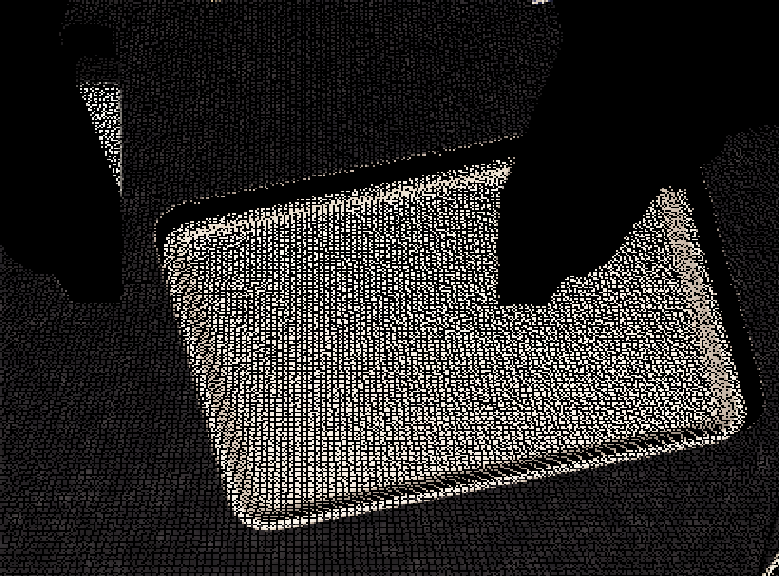

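Tray: centre (0.513,-0.289), yaw 13.3°, size 199×279 (matches). Pocket fit: floor at local x = -43 mm from two independent measurements, spacing 80. Pick one: the sleeve at (429,6), gripped 22 mm outward of its centre.

```bash
cat >> h.py <<'E'
OFF=0.022; DZ=0.009
def pick(cx,cy,ang,h=0.003,ref=None,off=OFF):
    a=ang if ang<90 else ang-180
    f=np.array([np.cos(np.radians(a)),np.sin(np.radians(a))])
    p=np.array([cx,cy])/1000+f*off
    return go([p[0],p[1],h],a,0,ref=ref)
HY=9.2; O=np.array([.536,.2877])
def pocket(i,t,off=OFF,dz=DZ,ref=None,lat=0,nrm=0):
    """TCP target for sleeve centre at t (m) along axis of pocket i(1..3); nrm lifts normal to axis"""
    Y=R.from_euler('z',HY,degrees=True)
    F=np.r_[O,0]+Y.apply([-.043,-.0007+{1:.08,2:0,3:-.08}[i]+lat,.025])
    C=F+Y.apply([np.cos(np.radians(40)),0,np.sin(np.radians(40))])*t+Y.apply([-np.sin(np.radians(40)),0,np.cos(np.radians(40))])*nrm
    Rt=rot(HY,40)
    print("C",C.round(4)); return go(C-Rt.apply([off,0,-dz]),HY,40,ref=ref)
def tray(j,z,off=OFF,dz=DZ,ref=None,lx=0):
    """sleeve centre laid along tray short side at local y=j (m); z = sleeve bottom height"""
    Y=R.from_euler('z',13.3,degrees=True)
    C=np.array([.5127,-.2891,0])+Y.apply([lx,j,z+.012]); Rt=rot(13.3)
    return go(C-Rt.apply([off,0,-dz]),13.3,ref=ref)
E
python3 - <<'E'
from h import *
s=sense(); r=pick(429,6,165.5,h=.08); pick(429,6,165.5,ref=r)
for t in(.14,.065): print(pocket(2,t))
E
```

```text
go [-0.1374, 0.4256, 0.4688, 0.0002, -0.0001, 0.08] rows 6.5
go [0.0, 0.0, 0.154, 0.0, 0.0, 0.0] rows 1.5
C [0.5995 0.2973 0.115 ]
go [-0.4794, 1.027, 0.3846, -0.0179, -0.2218, -0.0496] rows 12.0
(array([0.62187855, 0.30090017, 0.12223719]), Rotation.from_matrix(array([[-0.75619025, -0.15988119,  0.63451896],
                            [-0.1224761 ,  0.98713627,  0.10276965],
                            [-0.64278761,  0.        , -0.76604444]])))
C [0.5428 0.2881 0.0668]
go [-0.3661, 1.0084, 0.481, -0.0179, -0.2218, -0.0496] rows 11.8
(array([0.56516428, 0.29171446, 0.07402812]), Rotation.from_matrix(array([[-0.75619025, -0.15988119,  0.63451896],
                            [-0.1224761 ,  0.98713627,  0.10276965],
                            [-0.64278761,  0.        , -0.76604444]])))
```

arm_command --series '[[[-0.137,0.426,0.469,0,0,0.08,0.7],[-0.137,0.426,0.469,0,0,0.08,0.7],[-0.137,0.426,0.469,0,0,0.08,0.7],[-0.137,0.426,0.469,0,0,0.08,0.7],[-0.137,0.426,0.469,0,0,0.08,0.7],[-0.137,0.426,0.469,0,0,0.08,0.7],[-0.137,0.426,0.469,0,0,0.08,0.7],[-0.137,0.426,0.469,0,0,0.08,0.7]]]' --force 80

```text
time: 4.2
eef_pos: [0.448, 0.0039, 0.0775]
ee_rot: [-0.385, -3.113, -0.001]
force: [-1.2, -0.9, -0.2]
width: 0.0592
grip_force: 0.0
```

```bash
python3 - <<'E'
from h import *
c=cam("wrist")
for o in sleeves(c,box=(0.3,0.75,-0.25,0.25)): print(*o)
print(sense()["force"]); pick(429,6,165.5)
E
```

```text
[447.2  99.6] [ 24.4 129.2] 165.8 23.5 8748 [438  72]
[429.3   6.4] [ 23.8 129.2] 165.5 23.5 7911 [294  82]
[ 435.9 -167. ] [ 15.3 102.4] 19.2 17.9 1210 [  0 203]
[531.  183.6] [10.4 60.4] 15.3 25.6 1056 [603 240]
[541.3  92.6] [ 2.1 13.5] 89.9 19.0 74 [464 309]
[551.5   6.1] [24.1 34.4] 163.8 23.4 1251 [338 329]
[605.4  84.7] [ 8.5 26.7] 1.9 23.3 202 [466 377]
[ 555.4 -138.2] [ 6.7 20.2] 12.4 17.9 148 [163 380]
[ 0.25842767 -0.80055426  0.49292265]
go [-0.0036, -0.0032, 0.152, -0.0001, -0.0009, 0.0019] rows 1.5
```

arm_command --series '[[[-0.003,-0.003,0.08,0,0,0,0.7],[-0.003,-0.003,0.13,0,0,0,0.7],[-0.003,-0.003,0.152,0,0,0,0.7],[-0.003,-0.003,0.152,0,0,0,0.7],[-0.003,-0.003,0.152,0,0,0,0.2],[-0.003,-0.003,0.152,0,0,0,0],[-0.003,-0.003,0.152,0,0,0,0],[-0.003,-0.003,0.152,0,0,0,0]]]' --force 80

```text
time: 5.05
eef_pos: [0.4535, -0.0015, 0.0055]
ee_rot: [0.394, 3.113, 0.001]
force: [-0.9, 1.0, 7.9]
width: 0.0223
grip_force: 78.9
```

arm_command --series '[[[0,0,0,0,0,0,0],[0,0,0,0,0,0,0],[0,0,-0.03,0,0,0,0],[0,0,-0.06,0,0,0,0],[0,0,-0.09,0,0,0,0],[0,0,-0.09,0,0,0,0],[0,0,-0.09,0,0,0,0],[0,0,-0.09,0,0,0,0]]]'

```text
time: 5.85
eef_pos: [0.4513, -0.0013, 0.048]
ee_rot: [-0.394, -3.116, -0.0]
force: [0.4, 0.4, -3.7]
width: 0.0223
grip_force: 79.2
```

```bash
cat > chk.py <<'E'
from h import *
c=cam("wrist"); s=sense()
print(s["time"],s["eef_pos"],s["force"].round(2),s["torque"].round(3),s["width"],s["grip_force"])
for o in sleeves(c,lo=.01,hi=.09,box=(0.3,0.75,-0.45,0.45)):
    if o[4]>600: print(*o)
E
python3 chk.py
```

```text
5.9 [ 0.45112899 -0.00130404  0.04788048] [ 0.78 -0.25 -2.82] [-0.031 -0.065 -0.025] 0.022076160022990596 79.20912623405457
[427.9   8. ] [ 49.2 130.2] 155.9 66.2 21459 [248  55]
[447.4  99.6] [ 25.1 129.5] 165.8 23.4 13609 [459  57]
[ 450.1 -162.8] [ 8.3 98.1] 13.7 17.4 2097 [  0 228]
```

Force is about −3 N, so this one is loaded (heavy). It goes to pocket 1.

```bash
sed -i 's/DZ=0.009/DZ=0.0065/' h.py; sed -i 's/h=0.003,ref/h=0.0055,ref/' h.py; python3 - <<'E'
from h import *
r=pocket(1,.19); r2=pocket(1,.145,ref=r); pocket(1,.065,ref=r2)
E
```

```text
C [0.6246 0.3824 0.1471]
go [-0.183, 0.8464, -0.2171, -0.0457, -0.2195, -0.1259] rows 8.9
C [0.5905 0.3769 0.1182]
go [0.09, 0.0, -0.0, 0.0, 0.0, 0.0] rows 0.9
C [0.53   0.3671 0.0668]
go [0.16, -0.0, 0.0, 0.0, 0.0, 0.0] rows 1.6
```

arm_command --series '[[[0,0,-0.1,0,0,0,0],[-0.02,0.08,-0.2,0,0,0,0],[-0.05,0.18,-0.26,-0.01,-0.05,-0.03,0],[-0.08,0.28,-0.28,-0.02,-0.09,-0.05,0],[-0.1,0.38,-0.28,-0.03,-0.13,-0.07,0],[-0.12,0.48,-0.28,-0.03,-0.17,-0.09,0],[-0.15,0.58,-0.28,-0.04,-0.2,-0.11,0],[-0.17,0.66,-0.27,-0.046,-0.22,-0.126,0]]]'

```text
time: 6.7
eef_pos: [0.6041, 0.2806, 0.1833]
ee_rot: [-0.202, 2.433, 0.072]
force: [0.1, -1.1, -3.3]
width: 0.0222
grip_force: 80.4
```

```bash
python3 - <<'E'
from h import *
s=sense(); print(s["eef_pos"],s["q"].round(2),s["qvel"].round(2),s["force"])
pocket(1,.19)
E
```

```text
[0.60406946 0.28062058 0.18325605] [ 0.38  0.08 -0.64  0.16 -0.14  0.16] [ 0.62  0.64  0.12 -1.11 -0.27 -0.04] [ 0.07318511 -1.12788858 -3.30645122]
C [0.6246 0.3824 0.1471]
go [-0.0539, 0.1939, 0.1158, 0.0006, 0.0011, 0.0013] rows 2.3
```

arm_command --series '[[[0,0.05,0,0,0,0,0],[0,0.1,0,0,0,0,0],[0,0.1,0,0,0,0,0],[0,0.1,0,0,0,0,0]]]'

```text
time: 7.1
eef_pos: [0.5971, 0.3285, 0.1828]
ee_rot: [-0.199, 2.437, 0.07]
force: [0.6, 0.6, -4.2]
width: 0.0224
grip_force: 80.6
```

```bash
python3 - <<'E'
from h import *
s=sense(); print(s["eef_pos"],s["qvel"].round(2),s["force"])
r=pocket(1,.19); pocket(1,.145)
E
```

```text
[0.59713273 0.32846169 0.18282498] [-0.02 -0.01 -0.   -0.   -0.    0.  ] [ 0.59615277  0.55506822 -4.22575055]
C [0.6246 0.3824 0.1471]
go [-0.0531, 0.0975, 0.1135, 0.0, -0.0002, 0.0008] rows 1.6
C [0.5905 0.3769 0.1182]
go [0.0369, 0.0978, 0.1136, 0.0, -0.0002, 0.0008] rows 1.5
```

arm_command --series '[[[-0.053,0.098,0.06,0,0,0.001,0],[-0.053,0.098,0.113,0,0,0.001,0],[-0.053,0.098,0.113,0,0,0.001,0],[-0.01,0.098,0.113,0,0,0.001,0],[0.036,0.098,0.113,0,0,0.001,0],[0.036,0.098,0.113,0,0,0.001,0],[0.036,0.098,0.113,0,0,0.001,0],[0.036,0.098,0.113,0,0,0.001,0]]]'

```text
time: 7.9
eef_pos: [0.6148, 0.3804, 0.1323]
ee_rot: [-0.191, 2.431, 0.074]
force: [0.8, -0.7, -3.9]
width: 0.0218
grip_force: 80.5
```

```bash
python3 - <<'E'
from h import *
s=sense(); print(s["eef_pos"],s["force"].round(2))
pocket(1,.145); pocket(1,.065)
c=cam("wrist"); cv2.imwrite("pics/ins1.png",c["image"])
E
```

```text
[0.61478296 0.38042189 0.13228537] [ 0.78 -0.71 -3.94]
C [0.5905 0.3769 0.1182]
go [0.0117, 0.0007, 0.003, 0.0001, 0.002, -0.0013] rows 0.1
C [0.53   0.3671 0.0668]
go [0.1717, 0.0, 0.002, 0.0001, 0.002, -0.0013] rows 1.7
```

View pics/ins1.png

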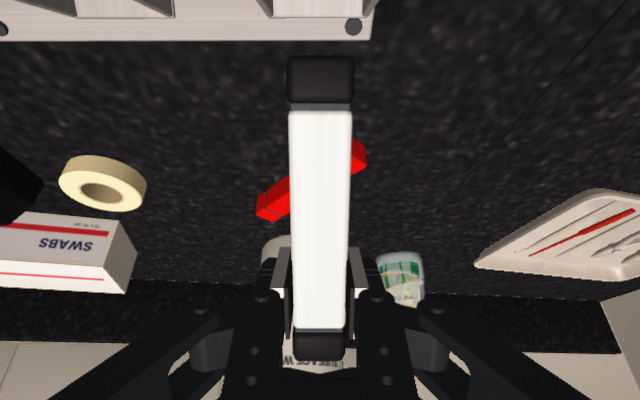

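The sleeve is straight in the grip. The pocket mouth is just off the top edge of the picture, so I'll check it by depth before inserting.

```bash
python3 - <<'E'
from h import *
c=cam("wrist"); Y=R.from_euler('z',-HY,degrees=True)
for v in (2,14):
  for u in (200,240,270,285,300,320,340,360):
    print((u,v),(Y.apply(c["W"][v,u]-np.r_[O,0])*1000).round(0),end=" ")
  print()
# sleeve ends centreline in holder frame
for v in (80,200,320): 
    print(v,[(Y.apply(c["W"][v,u]-np.r_[O,0])*1000).round(1) for u in (300,320,340)])
E
```

```text
(200, 2) [39. 17.  5.] (240, 2) [38. 38.  6.] (270, 2) [12. 61. 56.] (285, 2) [15. 67. 50.] (300, 2) [15. 73. 51.] (320, 2) [15. 81. 50.] (340, 2) [16. 89. 49.] (360, 2) [16. 97. 49.] 
(200, 14) [45. 15.  6.] (240, 14) [45. 37.  6.] (270, 14) [17. 61. 56.] (285, 14) [19. 66. 52.] (300, 14) [19. 73. 53.] (320, 14) [18. 81. 53.] (340, 14) [18. 89. 53.] (360, 14) [18. 97. 53.] 
80 [array([18.2, 73.6, 94. ]), array([18.2, 80.5, 94.1]), array([18.3, 87.4, 94. ])]
200 [array([ 52.1,  72.7, 121.8]), array([ 51.3,  80.4, 122.3]), array([ 51.1,  88.1, 122.5])]
320 [array([ 94.6,  71.5, 157.2]), array([ 93.2,  80.3, 157.6]), array([ 94.3,  89. , 157.4])]
```

Lateral offset 1 mm, normal offset 1.5 mm: well inside the ±6 mm clearance. Inserting.

arm_command --series '[[[0.03,0,0.002,0,0.001,0,0],[0.06,0,0.002,0,0.001,0,0],[0.09,0,0.002,0,0.001,0,0],[0.12,0,0.002,0,0.001,0,0],[0.14,0,0.002,0,0.001,0,0],[0.155,0,0.002,0,0.001,0,0],[0.155,0,0.002,0,0.001,0,0],[0.155,0,0.002,0,0.001,0,0]]]'

```text
time: 8.8
eef_pos: [0.556, 0.3716, 0.0802]
ee_rot: [-0.193, 2.436, 0.074]
force: [0.7, -0.4, -3.4]
width: 0.0224
grip_force: 80.5
```

arm_command --series '[[[0.005,0,0,0,0,0,0],[0.01,0,0,0,0,0,0],[0.015,0,0,0,0,0,0],[0.018,0,0,0,0,0,0],[0.018,0,0,0,0,0,0]]]'

```text
time: 9.3
eef_pos: [0.5533, 0.3715, 0.0788]
ee_rot: [-0.188, 2.427, 0.075]
force: [7.6, -2.2, 3.3]
width: 0.0222
grip_force: 80.6
```

```bash
cat > pk.py <<'E'
from h import *
import sys
s=sense(); print(s["time"],s["eef_pos"].round(4),s["force"].round(2),"tool-force",R.from_rotvec(s["ee_rot"]).inv().apply(s["force"]).round(1),s["width"])
pocket(int(sys.argv[1]),.065)
E
python3 pk.py 1
```

```text
9.3 [0.5533 0.3715 0.0788] [ 7.56 -2.19  3.29] tool-force [-7.6 -3.3  2.1] 0.022246141262694738
C [0.53   0.3671 0.0668]
go [0.0078, -0.0013, 0.0009, 0.0, 0.0035, -0.0019] rows 0.1
```

arm_command --series '[[[0.006,0,0,0,0,0,0],[0.012,0,0,0,0,0,0],[0.016,0,0,0,0,0,0],[0.016,0,0,0,0,0,0]]]'

```text
time: 9.7
eef_pos: [0.5529, 0.3715, 0.0794]
ee_rot: [-0.182, 2.415, 0.076]
force: [14.2, -5.2, 11.5]
width: 0.0222
grip_force: 80.8
```

```bash
python3 pk.py 1; python3 - <<'E'
from h import *
c=cam("wrist"); Y=R.from_euler('z',-HY,degrees=True)
L=(c["W"].reshape(-1,3)-np.r_[O,0]); L=Y.apply(L)*1000
q=-L[:,0]*.643+L[:,2]*.766; t=L[:,0]*.766+L[:,2]*.643-(-43*.766+25*.643)
m=(abs(L[:,1]-80)<9)&(abs(q-60)<4); print("t range of sleeve top (from floor)",np.percentile(t[m],[.5,50,99.5]).round(1),np.median(q[m]))
E
```

```text
9.7 [0.5529 0.3715 0.0794] [14.25 -5.17 11.51] tool-force [-17.6  -7.2   0.1] 0.022245467352138674
C [0.53   0.3671 0.0668]
go [0.0078, -0.0015, 0.0022, -0.0004, 0.0074, -0.0031] rows 0.2
t range of sleeve top (from floor) [ 69.1  96.2 129.2] 60.2384004342826
```

It's bottomed out: the outer end is at 129 mm from the floor (130 expected). Releasing and backing off.

arm_command --series '[[[-0.016,0,0,0,0,0,0],[-0.016,0,0,0,0,0,0.55],[-0.016,0,0,0,0,0,0.55],[-0.016,0,0,0,0,0,0.55],[-0.016,0,-0.1,0,0,0,0.55],[-0.016,0,-0.2,0,0,0,0.55],[-0.016,0,-0.3,0,0,0,0.55],[-0.016,0,-0.3,0,0,0,0.7]]]'

```text
time: 10.55
eef_pos: [0.4518, 0.3562, 0.1939]
ee_rot: [-0.195, 2.431, 0.079]
force: [2.0, 1.3, 0.3]
width: 0.0586
grip_force: 0.0
```

```bash
python3 - <<'E'
from h import *
c=cam("wrist"); Y=R.from_euler('z',-HY,degrees=True)
print(sense()["eef_pos"],sense()["width"])
L=(c["W"].reshape(-1,3)-np.r_[O,0]); L=Y.apply(L)*1000
q=-L[:,0]*.643+L[:,2]*.766; t=L[:,0]*.766+L[:,2]*.643-(-43*.766+25*.643)
m=(abs(L[:,1]-80)<9)&(q<64)&(q>48)&(t>75); print("t,q",np.percentile(t[m],[.5,50,99.5]).round(1),np.median(q[m]))
go([.40,.10,.25],0)
E
```

```text
[0.45251914 0.35602225 0.19185005] 0.05964049373544343
t,q [ 75.   91.4 122.5] 49.853535213976755
go [0.0652, -0.488, -0.2106, 0.0195, 0.2231, 0.0487] rows 5.4
```

arm_command --series '[[[0.065,-0.488,-0.21,0.02,0.223,0.049,0.7],[0.065,-0.488,-0.21,0.02,0.223,0.049,0.7],[0.065,-0.488,-0.21,0.02,0.223,0.049,0.7],[0.065,-0.488,-0.21,0.02,0.223,0.049,0.7],[0.065,-0.488,-0.21,0.02,0.223,0.049,0.7],[0.065,-0.488,-0.21,0.02,0.223,0.049,0.7],[0.065,-0.488,-0.21,0.02,0.223,0.049,0.7],[0.065,-0.488,-0.21,0.02,0.223,0.049,0.7]]]'

```text
time: 11.4
eef_pos: [0.4008, 0.0986, 0.2461]
ee_rot: [-0.009, -3.136, 0.007]
force: [-1.0, -0.4, 1.3]
width: 0.0599
grip_force: 0.0
```

```bash
cat > fin.py <<'E'
from h import *
def ends(names=("side","scene","wrist")):
  for n in names:
    c=cam(n); Y=R.from_euler('z',-HY,degrees=True)
    L=(c["W"].reshape(-1,3)-np.r_[O,0]); L=Y.apply(L)*1000
    q=-L[:,0]*.643+L[:,2]*.766-47; t=L[:,0]*.766+L[:,2]*.643-(-43*.766+25*.643)
    for yc in(80,0,-80):
        m=(abs(L[:,1]-yc+.7)<10)&(q<16)&(q>-25)&(t>68)&(t<175)
        if m.sum()<15: print(n,yc,"none"); continue
        out=[]
        for a in range(70,150,10):
            k=m&(t>=a)&(t<a+10)
            if k.sum()>2: out.append((a,round(np.percentile(q[k],90),1)))
        print(n,yc,m.sum(),"tmax",np.percentile(t[m],99).round(1),out)
E
python3 - <<'E'
from fin import *
ends()
c=cam("wrist"); print(sense()["eef_pos"])
for o in sleeves(c,box=(0.3,0.75,-0.25,0.25)):
    if o[4]>100: print(*o)
pick(447.4,99.6,165.7,h=.07)
E
```

```text
side 80 121 tmax 132.4 [(70, np.float64(5.0)), (80, np.float64(4.2)), (90, np.float64(3.2)), (100, np.float64(1.6)), (110, np.float64(0.6)), (120, np.float64(-0.2)), (130, np.float64(-1.7))]
side 0 none
side -80 none
scene 80 72 tmax 129.3 [(70, np.float64(5.3)), (80, np.float64(7.4)), (90, np.float64(4.7)), (100, np.float64(5.1)), (110, np.float64(4.8)), (120, np.float64(2.1))]
scene 0 none
scene -80 none
wrist 80 1961 tmax 130.9 [(70, np.float64(5.6)), (80, np.float64(4.9)), (90, np.float64(3.8)), (100, np.float64(2.6)), (110, np.float64(1.3)), (120, np.float64(0.8)), (130, np.float64(-0.4))]
wrist 0 none
wrist -80 none
[0.40010495 0.09997368 0.24700904]
[447.7  99.6] [ 23.9 130. ] 165.6 23.5 2234 [297 150]
[ 494.8 -211.9] [122.8 198.4] 12.9 17.9 1252 [  8 156]
[606.   92.6] [ 23.7 130.4] 0.1 23.7 1602 [304 277]
[ 574.5 -101. ] [24.1 41.8] 2.7 23.4 568 [148 287]
go [-0.1389, -0.0097, 0.3534, -0.0016, -0.0013, 0.0788] rows 3.8
```

It's fully home (end at 131 mm, drooping ~7° within the clearance). Next sleeve, at (447.6,99.6).

arm_command --series '[[[-0.139,-0.01,0.353,0,0,0.079,0.7],[-0.139,-0.01,0.353,0,0,0.079,0.7],[-0.139,-0.01,0.353,0,0,0.079,0.7],[-0.139,-0.01,0.353,0,0,0.079,0.7],[-0.139,-0.01,0.353,0,0,0.079,0.7],[-0.139,-0.01,0.353,0,0,0.079,0.7],[-0.139,-0.01,0.353,0,0,0.079,0.7]]]'

```text
time: 12.3
eef_pos: [0.4699, 0.0936, 0.0726]
ee_rot: [-0.393, -3.116, 0.007]
force: [-0.6, 0.2, 0.5]
width: 0.0598
grip_force: 0.0
```

```bash
python3 - <<'E'
from h import *
c=cam("wrist"); print(sense()["eef_pos"])
for o in sleeves(c,box=(0.3,0.75,-0.25,0.25)):
    if o[4]>500: print(*o)
pick(447.4,99.6,165.7)
E
```

```text
[0.47028053 0.09349748 0.07299728]
[447.5 100. ] [ 24.1 128.6] 165.6 23.5 8427 [298  73]
[562.5  92.5] [24.1 44.6] 179.8 23.5 1773 [327 314]
go [0.0034, 0.0011, 0.135, -0.0015, 0.0002, -0.0005] rows 1.4
```

arm_command --series '[[[0.003,0.001,0.08,-0.001,0,0,0.7],[0.003,0.001,0.12,-0.001,0,0,0.7],[0.003,0.001,0.135,-0.001,0,0,0.7],[0.003,0.001,0.135,-0.001,0,0,0.5],[0.003,0.001,0.135,-0.001,0,0,0],[0.003,0.001,0.135,-0.001,0,0,0],[0.003,0.001,0.135,-0.001,0,0,0],[0.003,0.001,0.135,-0.001,0,0,0]]]'

```text
time: 13.15
eef_pos: [0.4694, 0.0938, 0.0054]
ee_rot: [0.395, 3.116, -0.001]
force: [-1.1, 0.6, 5.0]
width: 0.0223
grip_force: 79.0
```

arm_command --series '[[[0,0,0,0,0,0,0],[0,0,-0.03,0,0,0,0],[0,0,-0.06,0,0,0,0],[0,0,-0.09,0,0,0,0],[0,0,-0.1,0,0,0,0],[0,0,-0.1,0,0,0,0],[0,0,-0.1,0,0,0,0]]]'

```text
time: 13.85
eef_pos: [0.4677, 0.0935, 0.0532]
ee_rot: [-0.395, -3.114, 0.003]
force: [-0.6, 0.8, -4.7]
width: 0.0222
grip_force: 79.3
```

```bash
python3 chk.py; python3 - <<'E'
from h import *
pocket(2,.19); tray(.075,.06)
E
```

```text
13.9 [0.46734259 0.0935506  0.05282673] [ 0.44 -0.13 -4.78] [-0.021 -0.071 -0.03 ] 0.02235808231989284 79.26616072654724
[470.8  94.9] [ 49.  180.6] 175.2 71.3 20533 [253  65]
[520.8 227. ] [70.2 92.3] 99.0 56.5 19451 [479 206]
C [0.6373 0.3034 0.1471]
go [-0.2623, 0.5076, -0.2092, -0.0464, -0.2203, -0.1258] rows 6.1
go [-0.2478, -0.5653, -0.0247, -0.0006, -0.0013, -0.1542] rows 6.2
```

−4.7 N: heavy. To pocket 2.

arm_command --series '[[[0,0,-0.1,0,0,0,0],[-0.04,0.05,-0.2,0,0,0,0],[-0.1,0.12,-0.26,-0.008,-0.04,-0.02,0],[-0.15,0.2,-0.27,-0.016,-0.08,-0.045,0],[-0.19,0.28,-0.27,-0.025,-0.12,-0.07,0],[-0.22,0.36,-0.26,-0.033,-0.16,-0.09,0],[-0.25,0.44,-0.24,-0.04,-0.2,-0.11,0],[-0.262,0.508,-0.21,-0.046,-0.22,-0.126,0]]]'

```text
time: 14.7
eef_pos: [0.6571, 0.3085, 0.1559]
ee_rot: [-0.201, 2.435, 0.07]
force: [1.4, -0.8, -6.2]
width: 0.0223
grip_force: 81.0
```

arm_command --series '[[[0,0,0,0,0,0,0],[0,0,0,0,0,0,0],[0,0,0,0,0,0,0]]]'

```text
time: 15.0
eef_pos: [0.6581, 0.3064, 0.1568]
ee_rot: [-0.196, 2.439, 0.069]
force: [0.1, -0.1, -4.5]
width: 0.0224
grip_force: 81.2
```

```bash
python3 - <<'E'
from h import *
s=sense(); print(s["eef_pos"],s["force"].round(1),s["width"])
pocket(2,.19); pocket(2,.145); pocket(2,.073)
c=cam("wrist"); Y=R.from_euler('z',-HY,degrees=True)
for v in (80,200,320): 
    L=Y.apply(c["W"][v,320]-np.r_[O,0])*1000; print(L.round(1),"q",round(-L[0]*.643+L[2]*.766-47,1))
for v in (80,320):
    row=[u for u in range(250,390) if c["depth"][v,u]<c["depth"][v,320]+.02]; print(v,min(row),max(row))
E
```

```text
[0.65813799 0.30636494 0.15675932] [ 0.1 -0.1 -4.5] 0.02240129089795335
C [0.6373 0.3034 0.1471]
go [0.0006, 0.0008, 0.0008, -0.0006, -0.0007, 0.0002] rows 0.0
C [0.6033 0.2979 0.1182]
go [0.0906, 0.0009, 0.001, -0.0006, -0.0007, 0.0002] rows 0.9
C [0.5489 0.2891 0.0719]
go [0.2346, 0.001, 0.0013, -0.0006, -0.0007, 0.0002] rows 2.3
[ 48.3  -0.  119.4] q 13.4
[8.240e+01 1.000e-01 1.466e+02] q 12.3
[122.8   0.2 182.1] q 13.6
80 285 352
320 250 389
```

arm_command --series '[[[0.05,0.001,0.003,0,0,0,0],[0.09,0.001,0.003,0,0,0,0],[0.12,0.001,0.003,0,0,0,0],[0.15,0.001,0.003,0,0,0,0],[0.18,0.001,0.003,0,0,0,0],[0.21,0.001,0.003,0,0,0,0],[0.232,0.001,0.003,0,0,0,0],[0.232,0.001,0.003,0,0,0,0]]]'

```text
time: 15.85
eef_pos: [0.5702, 0.2923, 0.0806]
ee_rot: [-0.197, 2.44, 0.068]
force: [-0.7, 0.1, -5.2]
width: 0.0223
grip_force: 81.2
```

arm_command --series '[[[0.005,0,0,0,0,0,0],[0.01,0,0,0,0,0,0],[0.015,0,0,0,0,0,0],[0.02,0,0,0,0,0,0],[0.025,0,0,0,0,0,0],[0.025,0,0,0,0,0,0]]]'

```text
time: 16.45
eef_pos: [0.5644, 0.2923, 0.0759]
ee_rot: [-0.195, 2.432, 0.07]
force: [4.5, -1.2, -0.8]
width: 0.022
grip_force: 81.3
```

```bash
python3 pk.py 2
```

```text
16.45 [0.5644 0.2923 0.0759] [ 4.52 -1.24 -0.81] tool-force [-2.7 -1.9  3.4] 0.022044751678330306
C [0.5428 0.2881 0.0668]
go [0.0015, -0.0014, -0.0013, -0.0004, 0.0016, 0.0] rows 0.0
```

Contact is just beginning where expected; I'll push a bit further, then release.

arm_command --series '[[[0.006,0,0,0,0,0,0],[0.012,0,0,0,0,0,0],[0.018,0,0,0,0,0,0],[0.022,0,0,0,0,0,0],[0.022,0,0,0,0,0,0]]]'

```text
time: 16.95
eef_pos: [0.5639, 0.2923, 0.0766]
ee_rot: [-0.189, 2.415, 0.072]
force: [13.3, -3.1, 10.4]
width: 0.0225
grip_force: 81.6
```

arm_command --series '[[[-0.022,0,0,0,0,0,0],[-0.022,0,0,0,0,0,0.55],[-0.022,0,0,0,0,0,0.55],[-0.022,0,0,0,0,0,0.55],[-0.022,0,-0.1,0,0,0,0.55],[-0.022,0,-0.2,0,0,0,0.55],[-0.022,0,-0.3,0,0,0,0.55],[-0.022,0,-0.3,0,0,0,0.7]]]'

```text
time: 17.75
eef_pos: [0.4658, 0.2776, 0.1942]
ee_rot: [-0.198, 2.43, 0.075]
force: [0.1, 0.5, 1.5]
width: 0.0588
grip_force: 0.0
```

```bash
python3 - <<'E'
from h import *
print(sense()["eef_pos"])
go([.42,.05,.25],0)
E
```

```text
[0.46579812 0.27755102 0.19422561]
go [0.0525, -0.4341, -0.1918, 0.0187, 0.2239, 0.0496] rows 4.8
```

arm_command --series '[[[0.053,-0.434,-0.192,0.019,0.224,0.05,0.7],[0.053,-0.434,-0.192,0.019,0.224,0.05,0.7],[0.053,-0.434,-0.192,0.019,0.224,0.05,0.7],[0.053,-0.434,-0.192,0.019,0.224,0.05,0.7],[0.053,-0.434,-0.192,0.019,0.224,0.05,0.7],[0.053,-0.434,-0.192,0.019,0.224,0.05,0.7],[0.053,-0.434,-0.192,0.019,0.224,0.05,0.7],[0.053,-0.434,-0.192,0.019,0.224,0.05,0.7]]]'

```text
time: 18.55
eef_pos: [0.4203, 0.05, 0.244]
ee_rot: [-0.005, -3.134, 0.006]
force: [0.4, 1.3, -0.4]
width: 0.06
grip_force: 0.0
```

```bash
python3 - <<'E'
from fin import *
ends(("wrist","side"))
c=cam("wrist"); print(sense()["eef_pos"])
for o in sleeves(c,box=(0.3,0.75,-0.25,0.25)):
    if o[4]>100: print(*o)
pick(606,92.6,0.3,h=.09)
E
```

```text
wrist 80 1733 tmax 129.6 [(70, np.float64(5.8)), (80, np.float64(4.8)), (90, np.float64(3.5)), (100, np.float64(2.6)), (110, np.float64(0.9)), (120, np.float64(-0.4)), (130, np.float64(-2.6))]
wrist 0 1427 tmax 130.4 [(70, np.float64(6.3)), (80, np.float64(5.4)), (90, np.float64(4.9)), (100, np.float64(4.0)), (110, np.float64(3.1)), (120, np.float64(2.9)), (130, np.float64(1.3))]
wrist -80 none
side 80 127 tmax 132.4 [(70, np.float64(4.6)), (80, np.float64(4.8)), (90, np.float64(3.2)), (100, np.float64(2.7)), (110, np.float64(1.0)), (120, np.float64(0.2)), (130, np.float64(0.2))]
side 0 114 tmax 132.1 [(70, np.float64(5.4)), (80, np.float64(5.0)), (90, np.float64(2.8)), (100, np.float64(2.7)), (110, np.float64(1.8)), (120, np.float64(1.9)), (130, np.float64(-0.2))]
side -80 none
[0.41976074 0.05070837 0.24494514]
[ 494.9 -212.3] [123.4 198.2] 13.2 17.9 1270 [ 46 138]
[597.7  -8.2] [ 23.9 130.1] 162.9 23.6 1710 [252 259]
[605.4  92.6] [ 23.9 128.5] 0.0 23.7 1701 [342 265]
[ 570.8 -101.6] [23.8 33.6] 0.6 23.3 416 [185 274]
[ 726.7 -135. ] [ 3.5 28.1] 74.5 26.3 148 [171 384]
go [-0.4185, 0.0857, 0.3067, -0.0013, -0.0021, -0.002] rows 5.3
```

Both are home. Next sleeve, at (605.7,92.6).

arm_command --series '[[[-0.419,0.086,0.25,-0.001,-0.002,-0.002,0.7],[-0.419,0.086,0.307,-0.001,-0.002,-0.002,0.7],[-0.419,0.086,0.307,-0.001,-0.002,-0.002,0.7],[-0.419,0.086,0.307,-0.001,-0.002,-0.002,0.7],[-0.419,0.086,0.307,-0.001,-0.002,-0.002,0.7],[-0.419,0.086,0.307,-0.001,-0.002,-0.002,0.7],[-0.419,0.086,0.307,-0.001,-0.002,-0.002,0.7],[-0.419,0.086,0.307,-0.001,-0.002,-0.002,0.7]]]'

```text
time: 19.5
eef_pos: [0.6283, 0.0917, 0.0912]
ee_rot: [0.006, -3.141, 0.002]
force: [0.4, -0.1, 0.5]
width: 0.06
grip_force: 0.0
```

```bash
python3 - <<'E'
from h import *
c=cam("wrist"); print(sense()["eef_pos"])
for o in sleeves(c,box=(0.3,0.75,-0.25,0.25)):
    if o[4]>500: print(*o)
pick(605.7,92.6,0.2)
E
```

```text
[0.62853261 0.09143904 0.09204051]
[525.2 182.9] [ 2.5 44.1] 9.8 26.3 781 [474   0]
[598.1  -7.8] [ 23.8 129.3] 162.8 23.5 7799 [130  61]
[605.9  92.6] [ 23.7 128.7] 0.3 23.5 7118 [300  76]
[ 619.7 -100.7] [ 25.9 129.5] 0.1 23.3 7010 [ 0 98]
[734.8  82.8] [ 30.2 105.3] 90.2 26.0 2646 [238 326]
[ 730.7 -119.1] [ 4.8 60.5] 75.4 26.0 1065 [  0 328]
go [0.0017, 0.0027, 0.1731, -0.0004, 0.0001, 0.0] rows 1.7
```

arm_command --series '[[[0.001,0.003,0.08,0,0,0,0.7],[0.001,0.003,0.14,0,0,0,0.7],[0.001,0.003,0.173,0,0,0,0.7],[0.001,0.003,0.173,0,0,0,0.6],[0.001,0.003,0.173,0,0,0,0],[0.001,0.003,0.173,0,0,0,0],[0.001,0.003,0.173,0,0,0,0],[0.001,0.003,0.173,0,0,0,0]]]'

```text
time: 20.35
eef_pos: [0.6303, 0.0923, 0.007]
ee_rot: [-0.004, 3.138, -0.001]
force: [-2.4, -0.3, 6.4]
width: 0.0222
grip_force: 81.1
```

arm_command --series '[[[0,0,0,0,0,0,0],[0,0,-0.03,0,0,0,0],[0,0,-0.06,0,0,0,0],[0,0,-0.09,0,0,0,0],[0,0,-0.12,0,0,0,0],[0,0,-0.12,0,0,0,0],[0,0,-0.12,0,0,0,0]]]'

```text
time: 21.05
eef_pos: [0.6293, 0.0923, 0.0646]
ee_rot: [-0.004, 3.141, -0.002]
force: [-0.3, 0.6, -3.4]
width: 0.0224
grip_force: 79.9
```

```bash
python3 chk.py; python3 - <<'E'
from h import *
pocket(3,.19); tray(.0,.06)
E
```

```text
21.1 [0.62864267 0.09226982 0.0636869 ] [-0.01 -0.35 -2.64] [-0.011 -0.013  0.033] 0.02249967286956495 79.88427758216858
[537.4 205. ] [45.3 63.9] 9.4 56.6 17930 [485   0]
[598.3  -7.9] [ 24.5 129.9] 163.0 23.3 11112 [106  55]
[636.5  93.4] [ 51.  191.3] 179.8 81.1 19730 [256  61]
[632.7 -90.3] [ 21.  109.3] 170.3 20.3 4474 [  0 138]
[ 736.4 -101.3] [ 4.7 49.4] 73.4 29.6 1841 [  0 363]
C [0.6501 0.2244 0.1471]
go [-0.085, 0.2706, -0.1856, -0.0179, -0.222, -0.0481] rows 4.8
go [0.1909, -0.7522, -0.0026, -0.0003, -0.0003, -0.0731] rows 7.8
```

arm_command --series '[[[0,0,0,0,0,0,0],[0,0,0,0,0,0,0],[0,0,0,0,0,0,0]]]'

```text
time: 21.4
eef_pos: [0.6284, 0.0923, 0.0631]
ee_rot: [0.004, -3.14, 0.002]
force: [0.5, 0.0, -3.8]
width: 0.022
grip_force: 79.9
```

```bash
python3 - <<'E'
from h import *
f=[]
for i in range(5): read_camera("wrist"); f.append(sense()["force"])
print(np.round(f,2))
E
```

```text
[[-0.35  0.27 -3.26]
 [ 1.07  0.76 -3.13]
 [ 0.3   0.13 -3.93]
 [-0.37  0.3  -2.68]
 [-0.15 -0.13 -3.03]]
```

Mean −3.3 N: heavy. To pocket 3.

arm_command --series '[[[0,0,-0.1,0,0,0,0],[0,0.02,-0.18,0,0,0,0],[-0.02,0.05,-0.24,-0.004,-0.045,-0.01,0],[-0.04,0.1,-0.24,-0.008,-0.09,-0.02,0],[-0.06,0.15,-0.24,-0.012,-0.135,-0.03,0],[-0.075,0.2,-0.23,-0.015,-0.18,-0.04,0],[-0.085,0.25,-0.2,-0.018,-0.222,-0.048,0],[-0.085,0.271,-0.186,-0.018,-0.222,-0.048,0]]]'

```text
time: 22.45
eef_pos: [0.667, 0.2283, 0.1539]
ee_rot: [-0.197, 2.438, 0.072]
force: [0.0, -0.2, -4.5]
width: 0.0224
grip_force: 79.9
```

arm_command --series '[[[0,0,0,0,0,0,0],[0,0,0,0,0,0,0],[0,0,0,0,0,0,0]]]'

```text
time: 22.75
eef_pos: [0.6725, 0.2277, 0.1583]
ee_rot: [-0.194, 2.435, 0.071]
force: [0.7, -0.5, -4.2]
width: 0.0218
grip_force: 79.9
```

```bash
python3 - <<'E'
from h import *
s=sense(); print(s["eef_pos"],s["force"].round(1),s["width"])
pocket(3,.19); pocket(3,.073)
c=cam("wrist"); Y=R.from_euler('z',-HY,degrees=True)
for v in (80,200,320): 
    L=Y.apply(c["W"][v,320]-np.r_[O,0])*1000; print(L.round(1),"q",round(-L[0]*.643+L[2]*.766-47,1))
for v in (80,150):
    row=[u for u in range(250,390) if c["depth"][v,u]<c["depth"][v,320]+.02]; print(v,min(row),max(row))
E
```

```text
[0.67249935 0.2276972  0.15830259] [ 0.7 -0.5 -4.2] 0.0218413270796073
C [0.6501 0.2244 0.1471]
go [0.005, 0.0007, 0.0011, -0.0001, 0.0006, -0.0003] rows 0.1
C [0.5617 0.2101 0.0719]
go [0.239, 0.0005, 0.0006, -0.0001, 0.0006, -0.0003] rows 2.4
[ 51.  -79.8 119.5] q 11.8
[ 84.9 -79.8 147.5] q 11.4
[127.9 -79.8 182.9] q 10.8
80 285 358
150 284 380
```

arm_command --series '[[[0.05,0,0,0,0,0,0],[0.09,0,0,0,0,0,0],[0.12,0,0,0,0,0,0],[0.15,0,0,0,0,0,0],[0.18,0,0,0,0,0,0],[0.21,0,0,0,0,0,0],[0.235,0,0,0,0,0,0],[0.235,0,0,0,0,0,0]]]'

```text
time: 23.6
eef_pos: [0.5812, 0.2127, 0.08]
ee_rot: [-0.195, 2.44, 0.071]
force: [-0.2, -0.7, -4.5]
width: 0.0223
grip_force: 79.9
```

arm_command --series '[[[0.005,0,0,0,0,0,0],[0.01,0,0,0,0,0,0],[0.015,0,0,0,0,0,0],[0.02,0,0,0,0,0,0],[0.025,0,0,0,0,0,0],[0.025,0,0,0,0,0,0]]]'

```text
time: 24.2
eef_pos: [0.5775, 0.2128, 0.0776]
ee_rot: [-0.194, 2.427, 0.072]
force: [5.8, -0.3, 3.1]
width: 0.022
grip_force: 80.1
```

```bash
python3 pk.py 3
```

```text
24.2 [0.5775 0.2128 0.0776] [ 5.78 -0.31  3.15] tool-force [-6.3 -1.2  1.3] 0.02202045744956517
C [0.5556 0.2091 0.0668]
go [0.004, -0.0003, 0.0011, -0.0001, 0.0033, -0.0004] rows 0.1
```

arm_command --series '[[[0.006,0,0,0,0,0,0],[0.012,0,0,0,0,0,0],[0.018,0,0,0,0,0,0],[0.018,0,0,0,0,0,0]]]'

```text
time: 24.6
eef_pos: [0.5771, 0.2128, 0.0781]
ee_rot: [-0.191, 2.413, 0.074]
force: [12.4, -0.6, 10.6]
width: 0.0222
grip_force: 80.4
```

arm_command --series '[[[-0.02,0,0,0,0,0,0],[-0.02,0,0,0,0,0,0.55],[-0.02,0,0,0,0,0,0.55],[-0.02,0,0,0,0,0,0.55],[-0.02,0,-0.1,0,0,0,0.55],[-0.02,0,-0.2,0,0,0,0.55],[-0.02,0,-0.3,0,0,0,0.55],[-0.02,0,-0.3,0,0,0,0.7]]]'

```text
time: 25.4
eef_pos: [0.4772, 0.1974, 0.1947]
ee_rot: [-0.196, 2.428, 0.074]
force: [1.4, 0.5, 0.5]
width: 0.0591
grip_force: 0.0
```

```bash
python3 - <<'E'
from h import *
print(sense()["eef_pos"])
go([.44,0,.25],0)
E
```

```text
[0.47722874 0.19735258 0.19467476]
go [0.032, -0.3774, -0.1736, 0.0187, 0.2245, 0.0491] rows 4.8
```

arm_command --series '[[[0.032,-0.377,-0.174,0.019,0.224,0.049,0.7],[0.032,-0.377,-0.174,0.019,0.224,0.049,0.7],[0.032,-0.377,-0.174,0.019,0.224,0.049,0.7],[0.032,-0.377,-0.174,0.019,0.224,0.049,0.7],[0.032,-0.377,-0.174,0.019,0.224,0.049,0.7],[0.032,-0.377,-0.174,0.019,0.224,0.049,0.7],[0.032,-0.377,-0.174,0.019,0.224,0.049,0.7],[0.032,-0.377,-0.174,0.019,0.224,0.049,0.7]]]'

```text
time: 26.2
eef_pos: [0.4407, 0.0001, 0.2433]
ee_rot: [-0.002, -3.133, 0.004]
force: [-0.3, 0.5, -0.0]
width: 0.0601
grip_force: 0.0
```

```bash
python3 - <<'E'
from fin import *
ends(("wrist","side"))
c=cam("wrist"); print(sense()["eef_pos"])
for o in sleeves(c,box=(0.3,0.75,-0.45,0.25)):
    if o[4]>100: print(*o)
pick(598,-8,162.9,h=.09)
E
```

```text
wrist 80 none
wrist 0 1663 tmax 130.9 [(70, np.float64(6.0)), (80, np.float64(5.4)), (90, np.float64(4.7)), (100, np.float64(4.0)), (110, np.float64(2.9)), (120, np.float64(2.8)), (130, np.float64(1.4))]
wrist -80 868 tmax 118.4 [(70, np.float64(6.4)), (80, np.float64(5.4)), (90, np.float64(4.7)), (100, np.float64(4.0)), (110, np.float64(3.2))]
side 80 123 tmax 132.4 [(70, np.float64(4.6)), (80, np.float64(3.8)), (90, np.float64(2.6)), (100, np.float64(2.0)), (110, np.float64(1.2)), (120, np.float64(0.4)), (130, np.float64(-1.6))]
side 0 119 tmax 132.3 [(70, np.float64(5.5)), (80, np.float64(4.4)), (90, np.float64(4.3)), (100, np.float64(3.0)), (110, np.float64(2.2)), (120, np.float64(2.1)), (130, np.float64(-1.7))]
side -80 105 tmax 131.4 [(70, np.float64(6.2)), (80, np.float64(4.2)), (90, np.float64(4.8)), (100, np.float64(2.5)), (110, np.float64(1.4)), (120, np.float64(2.6)), (130, np.float64(0.4))]
[0.4401494  0.00061635 0.24451468]
[ 512.6 -288. ] [198.3 277.9] 103.2 17.9 2209 [  0 119]
[530.9 186.8] [ 8.4 59. ] 7.1 25.7 198 [473 223]
[597.2  -8.2] [ 23.9 130.6] 163.0 23.6 1822 [289 244]
[654.9 -96.6] [15.6 55.8] 0.1 23.4 303 [238 312]
[735.2 191. ] [23.1 33.6] 107.9 19.1 198 [447 374]
go [-0.3598, -0.0291, 0.3067, -0.0014, -0.002, 0.095] rows 4.7
```

All three are home. Next, the sleeve at (597.7,−8.1).

arm_command --series '[[[-0.36,-0.029,0.307,-0.001,-0.002,0.095,0.7],[-0.36,-0.029,0.307,-0.001,-0.002,0.095,0.7],[-0.36,-0.029,0.307,-0.001,-0.002,0.095,0.7],[-0.36,-0.029,0.307,-0.001,-0.002,0.095,0.7],[-0.36,-0.029,0.307,-0.001,-0.002,0.095,0.7],[-0.36,-0.029,0.307,-0.001,-0.002,0.095,0.7],[-0.36,-0.029,0.307,-0.001,-0.002,0.095,0.7],[-0.36,-0.029,0.307,-0.001,-0.002,0.095,0.7]]]'

```text
time: 27.15
eef_pos: [0.6195, -0.0149, 0.0918]
ee_rot: [0.468, 3.105, -0.002]
force: [-0.5, -0.4, 0.3]
width: 0.06
grip_force: 0.0
```

```bash
python3 - <<'E'
from h import *
c=cam("wrist"); print(sense()["eef_pos"])
for o in sleeves(c,box=(0.3,0.75,-0.25,0.25)):
    if o[4]>500: print(*o)
pick(598,-8,162.9)
E
```

```text
[ 0.61975684 -0.01500007  0.09222749]
[ 552.7 -171.6] [ 79.6 172. ] 147.2 17.8 2549 [ 0 31]
[597.8  -8.1] [ 23.6 129.1] 162.9 23.5 7100 [299  75]
[ 602.1 -101.4] [24.5 94.8] 0.7 23.4 4575 [142 155]
[738.8 181.5] [17.1 34.6] 138.9 19.0 675 [606 265]
[725.3  99.4] [ 3.5 62.2] 99.2 23.5 1017 [468 281]
go [0.0021, 0.0007, 0.1734, -0.0003, 0.0008, -0.0002] rows 1.7
```

arm_command --series '[[[0.002,0.001,0.08,0,0,0,0.7],[0.002,0.001,0.14,0,0,0,0.7],[0.002,0.001,0.173,0,0,0,0.7],[0.002,0.001,0.173,0,0,0,0.6],[0.002,0.001,0.173,0,0,0,0],[0.002,0.001,0.173,0,0,0,0],[0.002,0.001,0.173,0,0,0,0],[0.002,0.001,0.173,0,0,0,0]]]'

```text
time: 28.0
eef_pos: [0.6209, -0.015, 0.0066]
ee_rot: [0.468, 3.102, -0.002]
force: [-2.2, 0.4, 6.2]
width: 0.0221
grip_force: 81.6
```

arm_command --series '[[[0,0,0,0,0,0,0],[0,0,-0.05,0,0,0,0],[0,0,-0.1,0,0,0,0],[0,0,-0.15,0,0,0,0],[0,0,-0.15,0,0,0,0],[0,0,-0.15,0,0,0,0],[0,0,-0.15,0,0,0,0]]]'

```text
time: 28.7
eef_pos: [0.6186, -0.0146, 0.0781]
ee_rot: [-0.469, -3.105, 0.002]
force: [-1.2, -0.6, -1.2]
width: 0.0222
grip_force: 80.6
```

```bash
python3 - <<'E'
from h import *
f=[]
for i in range(4): read_camera("wrist"); f.append(sense()["force"][2])
s=sense();print(np.round(f,2),s["eef_pos"],s["width"],s["time"])
r=tray(-.07,.06); tray(-.07,.005,ref=r); pocket(3,.19)
E
```

```text
[-1.49 -0.12 -0.53 -1.92] [ 0.61850065 -0.01457915  0.07761201] 0.02216200802883132 28.9
go [-0.069, -0.6853, 0.0252, -0.0003, -0.0007, -0.1693] rows 6.9
go [0.0, 0.0, 0.11, 0.0, 0.0, 0.0] rows 1.1
C [0.6501 0.2244 0.1471]
go [0.0434, 0.4938, -0.1581, -0.0515, -0.2189, -0.1404] rows 5.6
```

Mean about −1 N: empty. To the tray's far side.

arm_command --series '[[[-0.02,-0.08,-0.03,0,0,-0.02,0],[-0.03,-0.17,-0.03,0,0,-0.045,0],[-0.04,-0.26,-0.03,0,0,-0.07,0],[-0.05,-0.35,-0.03,0,0,-0.1,0],[-0.06,-0.44,-0.02,0,0,-0.12,0],[-0.065,-0.53,0,0,0,-0.14,0],[-0.069,-0.62,0.02,0,-0.001,-0.16,0],[-0.069,-0.685,0.025,0,-0.001,-0.169,0]]]'

```text
time: 29.7
eef_pos: [0.5493, -0.3544, 0.0647]
ee_rot: [-0.362, 3.12, -0.001]
force: [-0.7, 0.8, -0.8]
width: 0.0219
grip_force: 80.5
```

arm_command --series '[[[0,0,0,0,0,0,0],[0,0,0,0,0,0,0],[0,0,0,0,0,0,0]]]'

```text
time: 30.0
eef_pos: [0.5511, -0.351, 0.0664]
ee_rot: [-0.363, 3.118, -0.001]
force: [-0.0, 0.6, -0.4]
width: 0.022
grip_force: 80.5
```

```bash
python3 - <<'E'
from h import *
s=sense();print(s["eef_pos"],s["width"],s["force"].round(1),s["time"]); tray(-.07,.06); tray(-.07,.004)
c=cam("wrist")
for o in sleeves(c,lo=.055,hi=.1,box=(0.3,0.75,-0.5,0.)):
    if o[4]>500: print(*o)
E
```

```text
[ 0.55112022 -0.35100149  0.06638241] 0.022006368327333787 [-0.   0.6 -0.4] 30.0
go [0.0023, -0.0018, 0.0018, -0.0003, 0.0007, -0.0002] rows 0.0
go [0.0026, -0.0017, 0.1138, -0.0003, 0.0007, -0.0002] rows 1.1
[ 528.1 -353.2] [ 48.8 130.2] 4.1 83.4 19804 [253  62]
```

arm_command --series '[[[0.002,-0.002,0.04,0,0,0,0],[0.002,-0.002,0.08,0,0,0,0],[0.002,-0.002,0.1,0,0,0,0],[0.002,-0.002,0.11,0,0,0,0],[0.002,-0.002,0.114,0,0,0,0],[0.002,-0.002,0.114,0,0,0,0]]]'

```text
time: 30.65
eef_pos: [0.5507, -0.3524, 0.0108]
ee_rot: [-0.363, 3.118, -0.002]
force: [-0.7, 2.6, 2.4]
width: 0.022
grip_force: 80.9
```

Contact with the tray floor (+3 N relative). Releasing and lifting to look at the last sleeve.

arm_command --series '[[[0,0,0,0,0,0,0.5],[0,0,0,0,0,0,0.5],[0,0,0,0,0,0,0.5],[0,0,-0.06,0,0,0,0.5],[0,0,-0.14,0,0,0,0.5],[0,0,-0.24,0,0,0,0.7],[0,0,-0.34,0,0,0,0.7],[0,0,-0.36,0,0,0,0.7]]]'

```text
time: 31.45
eef_pos: [0.5525, -0.3554, 0.1975]
ee_rot: [-0.361, 3.11, -0.016]
force: [0.5, -0.7, 0.4]
width: 0.0597
grip_force: 0.0
```

```bash
python3 - <<'E'
from h import *
c=cam("wrist"); print(sense()["eef_pos"])
for o in sleeves(c,box=(0.3,0.75,-0.5,0.25)):
    if o[4]>100: print(*o)
pick(619,-101.5,0.4,h=.11)
E
```

```text
[ 0.55227667 -0.35523695  0.19630143]
[ 512.6 -288.8] [198.3 278.5] 103.2 17.9 5331 [247  34]
[ 527.8 -357.3] [ 23.9 128.3] 13.3 27.5 3507 [311  76]
[ 609.3 -102.6] [ 25.  109.7] 0.8 23.5 2311 [511 229]
[733.2  61.6] [ 4.8 43.7] 100.2 22.7 279 [603 390]
go [-0.2875, 0.4555, 0.1704, -0.003, 0.0032, 0.0713] rows 5.6
```

Laid exactly as planned (527.8,−357.3), top at 27.5 mm (floor 3.5). Now the last sleeve.

arm_command --series '[[[-0.288,0.456,0.17,-0.003,0.003,0.071,0.7],[-0.288,0.456,0.17,-0.003,0.003,0.071,0.7],[-0.288,0.456,0.17,-0.003,0.003,0.071,0.7],[-0.288,0.456,0.17,-0.003,0.003,0.071,0.7],[-0.288,0.456,0.17,-0.003,0.003,0.071,0.7],[-0.288,0.456,0.17,-0.003,0.003,0.071,0.7],[-0.288,0.456,0.17,-0.003,0.003,0.071,0.7],[-0.288,0.456,0.17,-0.003,0.003,0.071,0.7]]]'

```text
time: 32.3
eef_pos: [0.6373, -0.0973, 0.1028]
ee_rot: [0.015, -3.131, -0.011]
force: [0.8, -0.0, -0.1]
width: 0.06
grip_force: 0.0
```

```bash
python3 - <<'E'
from h import *
c=cam("wrist"); print(sense()["eef_pos"])
for o in sleeves(c,box=(0.3,0.75,-0.25,0.25)):
    if o[4]>500: print(*o)
pick(618.8,-101.7,0.5)
E
```

```text
[ 0.63757179 -0.09844858  0.10353425]
[ 574.5 -181. ] [ 58.3 141.8] 133.7 17.9 2193 [91  0]
[ 620.  -101.6] [ 23.8 129.4] 0.7 23.5 6368 [292  86]
[730.1 100.7] [13.1 61.1] 101.6 25.2 1203 [526 309]
[ 734.3 -107.6] [ 3.  85.2] 73.8 26.2 1078 [247 311]
go [-0.0082, -0.0075, 0.196, 0.0022, -0.0029, -0.0001] rows 2.0
```

arm_command --series '[[[-0.009,-0.007,0.08,0.002,-0.003,0,0.7],[-0.009,-0.007,0.15,0.002,-0.003,0,0.7],[-0.009,-0.007,0.196,0.002,-0.003,0,0.7],[-0.009,-0.007,0.196,0.002,-0.003,0,0.6],[-0.009,-0.007,0.196,0.002,-0.003,0,0],[-0.009,-0.007,0.196,0.002,-0.003,0,0],[-0.009,-0.007,0.196,0.002,-0.003,0,0],[-0.009,-0.007,0.196,0.002,-0.003,0,0]]]'

```text
time: 33.15
eef_pos: [0.6436, -0.1021, 0.0089]
ee_rot: [-0.012, 3.136, -0.002]
force: [-0.3, -1.1, 6.7]
width: 0.0221
grip_force: 81.8
```

arm_command --series '[[[0,0,0,0,0,0,0],[0,0,-0.05,0,0,0,0],[0,0,-0.1,0,0,0,0],[0,0,-0.15,0,0,0,0],[0,0,-0.15,0,0,0,0],[0,0,-0.15,0,0,0,0],[0,0,-0.15,0,0,0,0]]]'

```text
time: 33.85
eef_pos: [0.641, -0.1009, 0.0804]
ee_rot: [-0.013, 3.141, 0.002]
force: [-0.4, -0.5, -0.7]
width: 0.0219
grip_force: 80.9
```

```bash
python3 - <<'E'
from h import *
f=[]
for i in range(4): read_camera("wrist"); f.append(sense()["force"][2])
s=sense();print(np.round(f,2),s["eef_pos"],s["width"],s["time"])
r=tray(.03,.06); tray(.03,.004,ref=r)
E
```

```text
[-1.48 -0.37 -0.31 -0.55] [ 0.64105339 -0.10092349  0.08030999] 0.021981221998128412 34.05
go [0.2302, -0.306, 0.0293, 0.0004, 0.0, -0.0713] rows 3.8
go [0.0, 0.0, 0.112, 0.0, 0.0, 0.0] rows 1.1
```

Empty. To the tray.

arm_command --series '[[[0.03,-0.05,-0.03,0,0,-0.01,0],[0.07,-0.1,-0.03,0,0,-0.02,0],[0.12,-0.16,-0.02,0,0,-0.035,0],[0.17,-0.22,-0.01,0,0,-0.05,0],[0.21,-0.28,0.01,0,0,-0.065,0],[0.23,-0.306,0.029,0,0,-0.071,0],[0.23,-0.306,0.029,0,0,-0.071,0],[0.23,-0.306,0.029,0,0,-0.071,0]]]'

```text
time: 34.85
eef_pos: [0.5277, -0.2549, 0.0663]
ee_rot: [-0.36, 3.119, 0.002]
force: [-0.1, 0.2, -0.2]
width: 0.0218
grip_force: 80.9
```

```bash
python3 - <<'E'
from h import *
s=sense();print(s["eef_pos"],s["width"],s["force"].round(1)); tray(.03,.06); tray(.03,.002)
E
```

```text
[ 0.52773034 -0.25494672  0.06634023] 0.02184149592503193 [-0.1  0.2 -0.2]
go [0.001, 0.0004, 0.0017, 0.0004, 0.0005, -0.0008] rows 0.0
go [0.0012, 0.0003, 0.1177, 0.0004, 0.0005, -0.0008] rows 1.2
```

arm_command --series '[[[0.001,0,0.04,0,0,0,0],[0.001,0,0.08,0,0,0,0],[0.001,0,0.1,0,0,0,0],[0.001,0,0.107,0,0,0,0],[0.001,0,0.112,0,0,0,0],[0.001,0,0.112,0,0,0,0]]]'

```text
time: 35.45
eef_pos: [0.5284, -0.2551, 0.0114]
ee_rot: [-0.363, 3.118, -0.0]
force: [0.2, -0.8, -0.2]
width: 0.0222
grip_force: 80.9
```

arm_command --series '[[[0,0,0.003,0,0,0,0],[0,0,0.006,0,0,0,0],[0,0,0.006,0,0,0,0]]]'

```text
time: 35.75
eef_pos: [0.5286, -0.2554, 0.0108]
ee_rot: [-0.362, 3.116, -0.002]
force: [-3.8, 3.0, 16.0]
width: 0.0221
grip_force: 83.0
```

arm_command --series '[[[0,0,0,0,0,0,0.5],[0,0,0,0,0,0,0.5],[0,0,0,0,0,0,0.5],[0,0,-0.06,0,0,0,0.5],[0,0,-0.14,0,0,0,0.5],[0,0,-0.24,0,0,0,0.7],[0,0,-0.34,0,0,0,0.7],[0,0,-0.44,0,0,0,0.7]]]'

```text
time: 36.55
eef_pos: [0.5269, -0.2551, 0.2295]
ee_rot: [-0.362, 3.119, 0.001]
force: [1.0, -0.4, 0.2]
width: 0.06
grip_force: 0.0
```

arm_command --series '[[[0.26,0,-0.06,0,0,0,0.7],[0.26,0.2,-0.06,0,0,0,0.7],[0.26,0.2,-0.06,0,0,0,0.7],[0.26,0.2,-0.06,0,0,0,0.7],[0.26,0.2,-0.06,0,0,0,0.7],[0.26,0.2,-0.06,0,0,0,0.7],[0.26,0.2,-0.06,0,0,0,0.7]]]'

```text
time: 37.25
eef_pos: [0.3785, -0.1884, 0.2574]
ee_rot: [-0.362, 3.118, -0.0]
force: [0.2, 0.2, -0.2]
width: 0.0592
grip_force: 0.0
```

```bash
python3 - <<'E'
from fin import *
ends(("side","scene"))
c=cam("wrist"); print(sense()["eef_pos"])
for o in sleeves(c,box=(0.3,0.75,-0.5,0.25)):
    if o[4]>100: print(*o)
a=c["image"]; b=cam("side")["image"]
cv2.imwrite("pics/final.png",np.vstack([cv2.resize(a,(480,300)),cv2.resize(b[100:320,140:460],(436,300)) if 0 else cv2.resize(b[100:300,160:480],(480,300))]))
E
```

```text
side 80 125 tmax 132.6 [(70, np.float64(5.3)), (80, np.float64(3.2)), (90, np.float64(2.6)), (100, np.float64(2.5)), (110, np.float64(0.8)), (120, np.float64(0.6)), (130, np.float64(-1.7))]
side 0 117 tmax 131.6 [(70, np.float64(5.6)), (80, np.float64(4.4)), (90, np.float64(4.5)), (100, np.float64(3.6)), (110, np.float64(2.6)), (120, np.float64(2.5)), (130, np.float64(-0.2))]
side -80 99 tmax 131.3 [(70, np.float64(5.0)), (80, np.float64(4.5)), (90, np.float64(3.6)), (100, np.float64(2.8)), (110, np.float64(3.3)), (120, np.float64(1.9)), (130, np.float64(-1.0))]
scene 80 50 tmax 129.6 [(70, np.float64(2.2)), (80, np.float64(4.0)), (90, np.float64(5.4)), (100, np.float64(3.8)), (110, np.float64(3.2)), (120, np.float64(4.0))]
scene 0 68 tmax 129.0 [(70, np.float64(7.5)), (80, np.float64(6.5)), (90, np.float64(8.7)), (100, np.float64(9.0)), (110, np.float64(2.4)), (120, np.float64(5.4))]
scene -80 70 tmax 128.1 [(70, np.float64(10.4)), (80, np.float64(9.2)), (90, np.float64(9.5)), (100, np.float64(4.5)), (110, np.float64(4.0)), (120, np.float64(5.3))]
[ 0.37834851 -0.18828227  0.25698901]
[ 512.6 -289.2] [198.4 278.4] 103.3 18.0 2465 [ 89 169]
[ 527.9 -357. ] [ 24.5 130.6] 13.1 27.4 2238 [137 197]
[ 481.  -265.8] [23.9 80.5] 13.1 25.6 1159 [224 197]
[529.7 185.2] [ 9.1 58.9] 19.6 25.7 259 [557 320]
```

View pics/final.png

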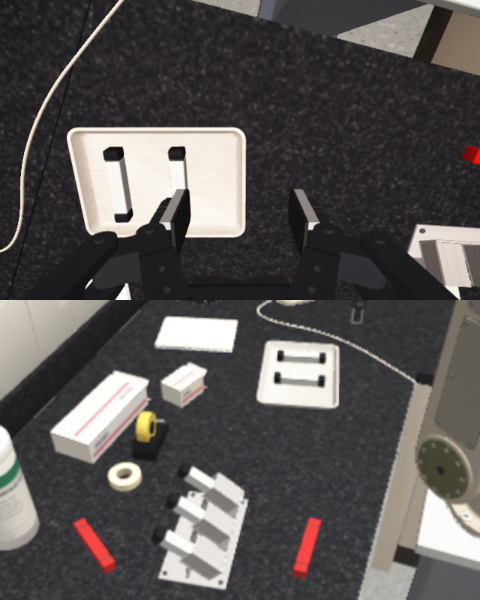

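The final picture shows two sleeves in the tray and three in the pockets; the bystanders haven't moved. The second tray sleeve is partly hidden by a finger and reads slightly low, so I'll check that it lies flat.

arm_command --series '[[[0,0.3,0,0,0,0,0.7],[0,0.3,0,0,0,0,0.7],[0,0.3,0,0,0,0,0.7],[0,0.3,0,0,0,0,0.7],[0,0.3,0,0,0,0,0.7],[0,0.3,0,0,0,0,0.7]]]'

```text
time: 38.05
eef_pos: [0.3441, -0.0423, 0.2575]
ee_rot: [-0.361, 3.118, -0.0]
force: [0.9, 0.6, -0.3]
width: 0.0597
grip_force: 0.0
```

```bash
python3 - <<'E'
from h import *
c=cam("wrist")
for o in sleeves(c,lo=.021,hi=.04,box=(0.3,0.75,-0.5,-0.2)):
    if o[4]>50: print(*o)
W=c["W"].reshape(-1,3); L=R.from_euler('z',-13.3,degrees=True).apply(W-[.5127,-.2891,0])*1000
for y in(-70,30):
    for x in range(-66,60,12):
        m=(abs(L[:,1]-y)<8)&(L[:,0]>=x)&(L[:,0]<x+12)&(L[:,2]<60); print(y,x,m.sum(),np.median(L[m,2]).round(1) if m.sum() else None)
E
```

```text
[ 527.7 -356.5] [ 25.6 129.3] 13.0 27.4 2247 [  7 198]
[ 505.4 -259.9] [ 24.8 130.2] 13.2 25.7 2022 [ 95 198]
-70 -66 246 27.3
-70 -54 140 27.9
-70 -42 134 28.3
-70 -30 130 27.9
-70 -18 125 27.9
-70 -6 124 27.7
-70 6 118 27.6
-70 18 107 27.3
-70 30 110 27.1
-70 42 106 26.8
-70 54 77 27.2
30 -66 217 25.0
30 -54 126 25.6
30 -42 133 25.8
30 -30 123 25.8
30 -18 124 25.9
30 -6 116 26.0
30 6 116 25.8
30 18 115 26.0
30 30 107 25.9
30 42 106 25.6
30 54 83 26.1
```

```bash
python3 - <<'E'
from h import *
c=cam("wrist"); s=cam("side")
for n,k in(("wrist",c),("side",s)):
    W=k["W"].reshape(-1,3); L=R.from_euler('z',-13.3,degrees=True).apply(W-[.5127,-.2891,0])*1000
    for y in(-105,-95,-70,-45,-20,5,30,55,80):
        m=(abs(L[:,1]-y)<5)&(abs(L[:,0])<40)&(L[:,2]<60); print(n,y,m.sum(),np.percentile(L[m,2],[5,50,95]).round(1) if m.sum() else None)
    m=(abs(L[:,1])<20)&(abs(L[:,0])<55)
W=c["W"].reshape(-1,3); L=R.from_euler('z',-13.3,degrees=True).apply(W-[.5127,-.2891,0])*1000
for y in range(-82,-57,4):
    m=(abs(L[:,1]-y)<2)&(abs(L[:,0])<50)&(L[:,2]<60); print(y,np.median(L[m,2]).round(1),end="; ")
E
```

```text
wrist -105 154 [0.2 1.3 2.6]
wrist -95 0 None
wrist -70 498 [26.5 27.7 29.2]
wrist -45 449 [-0.1  1.1  2.4]
wrist -20 439 [0.1 1.2 2.4]
wrist 5 84 [-0.1  1.1  2.4]
wrist 30 488 [24.6 25.8 27.1]
wrist 55 453 [-0.2  1.1  2.4]
wrist 80 440 [-0.1  1.1  2.4]
side -105 1 [7.8 7.8 7.8]
side -95 0 None
side -70 35 [13.8 25.9 28.9]
side -45 27 [-2.8 -0.1  2.3]
side -20 31 [-3.3 -0.1  2.2]
side 5 0 None
side 30 30 [22.7 24.6 28.1]
side 55 34 [-3.2  0.2  3.7]
side 80 37 [-3.1  0.1  3.1]
-82 27.0; -78 27.7; -74 27.8; -70 27.6; -66 27.5; -62 26.7; -58 15.6;
```

Both sleeves lie flat inside the tray. The 1.8 mm height difference fits the stated 2–5 mm floor, and each sleeve is level along its length. Handing in.

```bash
python3 -c "
from workcell import *
print(job_done())"
```

```text
the job is handed in; nothing more can be done
None
```

I handed the job in at about 38 s of the 210 s allowed: all three loaded sleeves are pushed fully home in the holder pockets, the two empty ones lie flat in the tray, and I left the dispenser, carton and tape roll untouched.

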